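# Refit the battery packs of an adjustable bed and screw the cover down

### The arm

A 6-joint arm with a two-finger parallel gripper is mounted at the origin on the work surface. World frame = base frame: x ahead of the robot, y to its left, z up, the work surface at z = 0. Lengths are in m, angles in rad, forces in N, time in s.
With the tool pointing down it reaches from about 0.25 to 0.775 m from the base axis. Payload 4 kg.
Tool frame: the origin (TCP) lies at the very end of the fingers, on their centre line; the grasp point (between the pads) lies hold_point_z behind it (hold_point_z is the distance from the TCP to the grasp point, in m); z points along the fingers, y is the direction in which the jaws open and shut (so a half turn about z gives the same grasp; the last joint's range is limited). The gripper opens to 94 mm and grips with 3 to 60 N. Pads are 16 mm wide; open, the fingers measure 119 mm over their backs; the gripper's body (75 mm by 177 mm) begins 78 mm behind the grasp point.
Start: joints at [-1.351, 0.087, 1.371, -0, 1.684, -0.103], TCP at [0.174, -0.522, 0.206] pointing down, gripper open.
Joint ranges: [-3.1, 3.1], [-0.76, 2.03], [0.27, 2.55], [-1.08, 4.22], [0.17, 2.65], [-2.57, 2.57]. Speed limits (rad/s): [2.79, 2.79, 3.14, 3.14, 3.14, 3.14].

### API

Orientations are given as [roll, pitch, yaw] about the fixed x, y, z axes, in that order (R = Rz(yaw) Ry(pitch) Rx(roll)).
In Python, from bench import * gives the robot as it stands.
- The arm moves only by the tool step_arm, never from a script. Its argument "increments" is text: rows parted by semicolons, each of 6 numbers parted by spaces: the shift along the tool's x, y, z in cm, then the turn, a rotation vector about the tool's x, y, z in rad. A call has 1 to 5 rows; each row shifts and turns the commanded pose from where the row before left it, along the tool's axes as they then stand; what a row does not reach is not made up. A row lasts 1/10 s, in which the tool goes at most 50 mm and 8.59 degrees, less where a joint would pass 70% of its speed; a pose out of reach is approached as far as the arm can. A call is refused whole if a number of a shift passes 5 or a number of a turn 0.15, either way. A call with a gripper value outside its range is refused whole. "claw" is the gripper's target within -1 to 1 (shut at 1, half-way at 0, fully open at -1), set as the call begins (left out, the last holds). The fingers move at their own pace and stop on an object; the grip force is fixed at half the most. Time passes only in rows, so rows that do not move let the fingers close. It gives the time, the measured TCP pose, the force and the opening at its end, in the units of the state.
- get_obs(): the state, without advancing time (a new reading comes with each control period).
- snapshot(name): name is "scene" or "top"; returns the picture (400x640x3 uint8, red, green, blue); there is no depth.
- calibration(name): a dict with "camera_matrix" (3x3 intrinsics, pixels), "k1" (the pictures are not rectified: a ray, as slopes to the right and down, at radius r is drawn at 1 + k1 r^2 times it, then the intrinsics apply), "eye" and "orientation" of the camera in the world. Camera axes: x right, y up, looking along -z (the intrinsics and any distortion apply to the point x, -y, -z); pixel columns grow to the right and rows downward; lengths in m; the calibration is good to about 2 mm. A picture is of the moment at which its call begins. calibration takes no time and is no camera call.
- close_job(): hands the job in, once; it reports no verdict.
The state is a dict: "time": time; "joint_positions": joint angles; "qvel": joint speeds; "joint_torque": joint torques, N m; "tool_pos": TCP position; "ee_rot": TCP orientation; "wrist_force": force on the tool from outside, world axes, zero at the start; "wrist_torque": the same for the moment, N m; "width": finger opening in m.
Only numpy, scipy, OpenCV 4.12 (cv2) and the standard library are available. Lean on these libraries where they do the work, as an engineer would, in place of code of your own. Each camera call takes 0.05 s, during which the arm holds its last target. There are 200 camera calls.

### The job

Put every battery pack that lies on the table into the bed's battery cradle, one to a bay, lying flat on the bottom with its brass terminal end towards the copper contacts. Then slide the cover fully shut and drive its screw fully home with the screwdriver, pressing the bit into the head as you turn, and put the screwdriver back upright in its stand. Do not turn the screw with the fingers, and leave the mug and the cream jar where they are.

Things in the scene. Friction and masses are not known exactly. Their poses are not given: they have to be found in the camera images.
- cradle: Grey cradle, fixed. Origin on the table under its centre; x away from the robot to the contact side, y left. Four bays, centred at x 0, y -75, -25, 25, 75 mm, 46 mm wide (y), 100 long (x), floor 6 mm up; dividers and y walls (|y| to 106) 26 mm high, near and far walls (x -53, +53) 56 mm. Copper contacts on the far wall's inside and rim. Near it, a screw boss 52 mm high (x -92 to -56, |y| < 25).
- cover (a joint): Opening of the cover in m: 0 shut, 0.135 fully open (slid to the cradle's +x, bays uncovered). White plate 110 x 212 x 4 mm with a two-pronged tongue 30 mm long that goes under the screw head when shut; 62 to 66 mm above the table, on two thin side rails (y -102, 102 mm). About 2 N of friction; stays where left.
- cover_grip (a point): Middle of the cover's grip lip, an upright bar 12 mm thick (cradle x), 70 mm long (cradle y), from the cover's top at 66 mm to 90 mm above the table. This point is at 80 mm, at cradle x -10 mm when shut, and moves with the cover; axes as the cradle's.
- screw: Cover screw, upright at cradle x -74, y 0 mm. Head: 34 mm disc, 5 mm thick, with four blocks leaving a cross slot 6 mm wide, 8 deep, 24 across. Origin on the axis under the disc, 74 mm above the table when fully out; slot floor 5, top 13 mm above it. Slot arms along its x and y, which turn with it. Clockwise from above drives it: 0.81 mm per rad, 9 rad in all, 0 to 0.8 done; friction 0.1 N m.
- screw_depth (a joint): How far the screw has been driven in, m: 0 fully out, 0.0073 fully home against a stop.
- driver: Screwdriver standing bit down in its stand. Origin at the bit's tip, z up along it. Cross bit, arms along x and y, 18 mm across, 3.8 thick (last 3 mm: 14 and 2.6), fits the slot each quarter turn. Shank 10 mm thick from 16 to 75 mm, round collar 42 mm wide from 75 to 83, square black handle 30 x 30 mm (flats square to x and y) from 83 to 163 mm. 0.16 kg.
- stand: Wooden driver stand, fixed, 70 x 70 mm, top 85 mm above the table, with a 30 mm square hole in the middle of the 7 mm thick top. The driver's shank goes through, its collar rests on the top, bit tip then 10 mm above the table. Origin on the table under the hole.
- pack1: One of up to four alike battery packs (None if absent), flat on the table. Black block 64 x 40 x 24 mm; on it a grey grip rib 14 mm thick, 50 long, 24 tall (top at 48 mm), along x, centred at x -6 mm. Terminal end: a brass tab 12 x 18 x 16 mm. Origin on the underside, midway between the tab's end (x +38) and the plain end (x -38 mm); x towards the terminal, z up. 0.17 to 0.31 kg.
- pack1_end (a point): Middle of that pack's terminal tab's far end: 38 mm along x from the pack's origin, 8 mm up.
- pack2: One of up to four alike battery packs (None if absent), flat on the table. Black block 64 x 40 x 24 mm; on it a grey grip rib 14 mm thick, 50 long, 24 tall (top at 48 mm), along x, centred at x -6 mm. Terminal end: a brass tab 12 x 18 x 16 mm. Origin on the underside, midway between the tab's end (x +38) and the plain end (x -38 mm); x towards the terminal, z up. 0.17 to 0.31 kg.
- pack2_end (a point): Middle of that pack's terminal tab's far end: 38 mm along x from the pack's origin, 8 mm up.
- pack3: One of up to four alike battery packs (None if absent), flat on the table. Black block 64 x 40 x 24 mm; on it a grey grip rib 14 mm thick, 50 long, 24 tall (top at 48 mm), along x, centred at x -6 mm. Terminal end: a brass tab 12 x 18 x 16 mm. Origin on the underside, midway between the tab's end (x +38) and the plain end (x -38 mm); x towards the terminal, z up. 0.17 to 0.31 kg.
- pack3_end (a point): Middle of that pack's terminal tab's far end: 38 mm along x from the pack's origin, 8 mm up.
- pack4: One of up to four alike battery packs (None if absent), flat on the table. Black block 64 x 40 x 24 mm; on it a grey grip rib 14 mm thick, 50 long, 24 tall (top at 48 mm), along x, centred at x -6 mm. Terminal end: a brass tab 12 x 18 x 16 mm. Origin on the underside, midway between the tab's end (x +38) and the plain end (x -38 mm); x towards the terminal, z up. 0.17 to 0.31 kg.
- pack4_end (a point): Middle of that pack's terminal tab's far end: 38 mm along x from the pack's origin, 8 mm up.
- mug: White mug, 72 mm wide, 85 mm tall, standing; origin under its centre. To be left alone.
- cream: White cream jar, 64 mm wide, 50 mm tall. To be left alone.
Not all that is in view belongs to the job. Leave any green or pink look-alike of the pack3 alone.

How it is judged:
On the way, in this order (a step that is already met when the one before it is completed fails the run):
1. every pack present lies flat in a bay, terminal end towards the contacts (z of pack1 in the frame of cradle between 0.002 and 0.011 m and angle between each of pack1, pack2, pack3, pack4's own z axis and vertical below 0.12 rad and x of pack1 in the frame of cradle between -0.025 and 0.025 m and y of pack1 in the frame of cradle between -0.1 and 0.1 m and x of each of pack1_end, pack2_end, pack3_end, pack4_end in the frame of cradle above 0.02 m and linear speed of each of pack1, pack2, pack3, pack4 below 0.02 m/s and z of pack2 in the frame of cradle between 0.002 and 0.011 m and x of pack2 in the frame of cradle between -0.025 and 0.025 m and y of pack2 in the frame of cradle between -0.1 and 0.1 m and z of pack3 in the frame of cradle between 0.002 and 0.011 m and x of pack3 in the frame of cradle between -0.025 and 0.025 m and y of pack3 in the frame of cradle between -0.1 and 0.1 m and z of pack4 in the frame of cradle between 0.002 and 0.011 m and x of pack4 in the frame of cradle between -0.025 and 0.025 m and y of pack4 in the frame of cradle between -0.1 and 0.1 m), for 0.2 s.
2. the cover is slid shut (within 6 mm) over the packs (value of joint cover below 0.006 m), for 0.2 s.
3. the screw is home (at least 6.8 mm in) while the driver still presses in its head with more than 1 N (value of joint cover below 0.006 m and value of joint screw_depth above 0.0068 m and contact force between driver and screw above 1 N), for 0.1 s.
At the end, for the whole second after the job is handed in: Packs present lie flat on a bay floor (underside 2-11 mm up, tilt < 0.12 rad), terminal end on the contact side; cover within 6 mm of shut; screw at least 6.8 mm in; driver upright in its stand (within 12 mm of the hole axis, tip 5-15 mm up, tilt < 0.12 rad); packs and driver at rest (all of step 1 and value of joint cover below 0.006 m and value of joint screw_depth above 0.0068 m and z of driver in the frame of stand between 0.005 and 0.015 m and horizontal distance between driver and stand below 0.012 m and angle between driver's own z axis and vertical below 0.12 rad and linear speed of driver below 0.02 m/s); the robot touches nothing.
It fails at once if the fingers push on the screw itself (more than 3 N) (contact force between the fingers and screw above 3 N).
It fails at once if the mug or the cream jar is moved more than 5 cm (distance of any of mug, cream from where it was at the start of the episode above 0.05 m).
Of pack1, pack2, pack3, pack4 only 2 to 4 are there at a start; the rules pass over those that are not, and their reading is None.
At some moment in a run one of pack1, pack2, pack3, pack4 may be knocked a few centimetres aside while the robot is not near it.
It also fails if it takes over 210 s, if anything falls off the work surface, if the arm or the gripper's body presses on something with over 40 N, if the wrist force passes 120 N, or if a joint passes its speed limit or range.

## Working session

There is one attempt and no reset: what is moved stays moved. The work goes in short steps, Python scripts to look and compute and a tool call to move; the robot and the scene stay as the last step left them, time stands still between calls to the robot, and variables do not carry over. Pictures are saved under pics/ and viewed, about 12 in all and at most 16, crops included, and the job is handed in when it is done.

Besides the shell and the picture viewer there is one more tool, called after "Request:" as name(argument=value, ...), one argument or row to a line, values as JSON. step_arm: Moves the arm, as the interface text tells. Its arguments: {"type":"object","properties":{"increments":{"type":"string"},"claw":{"type":"number"}},"required":["increments"]}

```bash
ls; mkdir -p pics
cat > h.py <<'E'
from bench import *
import numpy as np, cv2
from scipy.spatial.transform import Rotation as Rn
def cal(n):
    c=calibration(n); K=np.array(c["camera_matrix"]); o=np.array(c["orientation"])
    R=o if o.shape==(3,3) else (Rn.from_euler('xyz',o).as_matrix() if o.size==3 else Rn.from_quat(o).as_matrix())
    return K,c["k1"],np.array(c["eye"]),R
def ray(n,u,v):
    K,k1,e,R=cal(n); d=np.linalg.solve(K,[u,v,1.]); rd=np.hypot(d[0],d[1]); r=rd
    for _ in range(30): r=rd/(1+k1*r*r)
    s=r/rd if rd>0 else 1
    return e,R@np.array([d[0]*s,-d[1]*s,-1.])
def onz(n,u,v,z):
    e,d=ray(n,u,v); return (e+d*(z-e[2])/d[2])[:2]
def proj(n,p):
    K,k1,e,R=cal(n); q=R.T@(np.array(p)-e); x,y=q[0]/-q[2],-q[1]/-q[2]; f=1+k1*(x*x+y*y)
    return (K@[x*f,y*f,1])[:2]
def save(n,im,s=1): cv2.imwrite(f'pics/{n}.png',cv2.resize(im[:,:,::-1],None,fx=s,fy=s,interpolation=cv2.INTER_CUBIC))
E
python3 - <<'E'
from h import *
for n in("top","scene"):
    im=snapshot(n); np.save(n+'0.npy',im); save(n+'0',im,1.25); print(calibration(n))
print(get_obs())
E
```

```text
pics
{'camera_matrix': array([[409.54326251,   0.        , 316.51019844],
       [  0.        , 409.54326251, 200.03744152],
       [  0.        ,   0.        ,   1.        ]]), 'k1': -0.08372044504248846, 'eye': array([0.42801057, 0.06312939, 1.19178846]), 'orientation': array([ 0.04538244,  0.01135811, -1.55632797])}
{'camera_matrix': array([[366.19621599,   0.        , 321.19639942],
       [  0.        , 366.19621599, 202.58057543],
       [  0.        ,   0.        ,   1.        ]]), 'k1': 0.00971336418898644, 'eye': array([1.20414245, 0.35371888, 0.65594932]), 'orientation': array([0.93182972, 0.02094995, 1.93600915])}
{'time': 0.1, 'joint_positions': array([-1.35111775e+00,  8.78762146e-02,  1.37208040e+00,  2.71105554e-05,
        1.68362594e+00, -1.03085102e-01]), 'qvel': array([-0.00115977, -0.0015682 , -0.00202344, -0.00080589,  0.00164242,
       -0.00062688]), 'joint_torque': array([ 3.36260804e-03, -3.41253161e+01, -3.03301406e+01,  7.22100819e-02,
        3.03873920e-02, -1.02481604e-04]), 'tool_pos': array([ 0.1743574 , -0.52110791,  0.20443544]), 'ee_rot': array([-3.13961609e+00, -2.31566941e-04,  3.22766472e-01]), 'wrist_force': array([ 0.20550037, -0.78725023,  0.05055487]), 'wrist_torque': array([-0.02719269, -0.00444219,  0.01574985]), 'width': 0.09391144738324639}
```

View pics/top0.png

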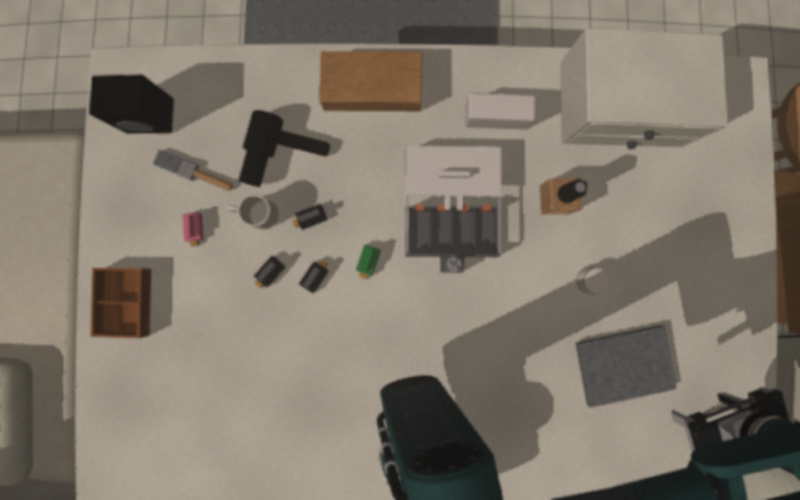

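View pics/scene0.png

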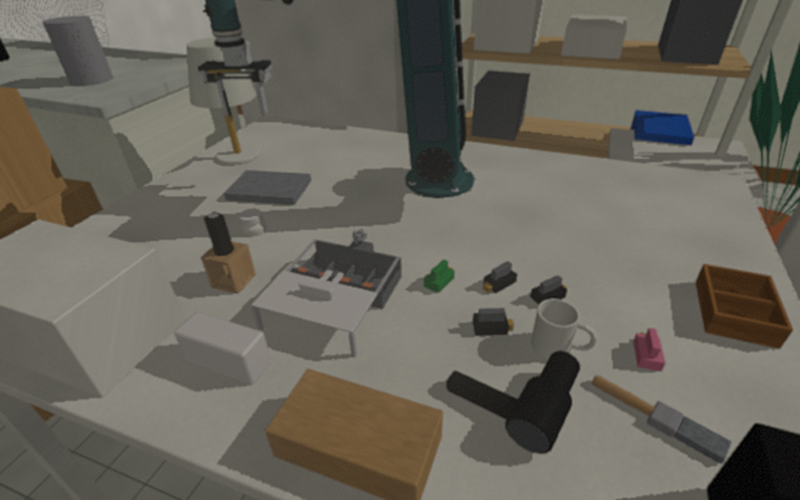

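Run:
```python
from h import *
im=np.load('top0.npy')
a=cv2.resize(im[155:240,190:320],None,fx=6,fy=6,interpolation=cv2.INTER_CUBIC)
save('c1',cv2.convertScaleAbs(a,alpha=1.6))
b=cv2.resize(im[105:225,315:480],None,fx=4.8,fy=4.8,interpolation=cv2.INTER_CUBIC)
save('c2',cv2.convertScaleAbs(b,alpha=1.4))
```

```text
(no output)
```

View pics/c1.png

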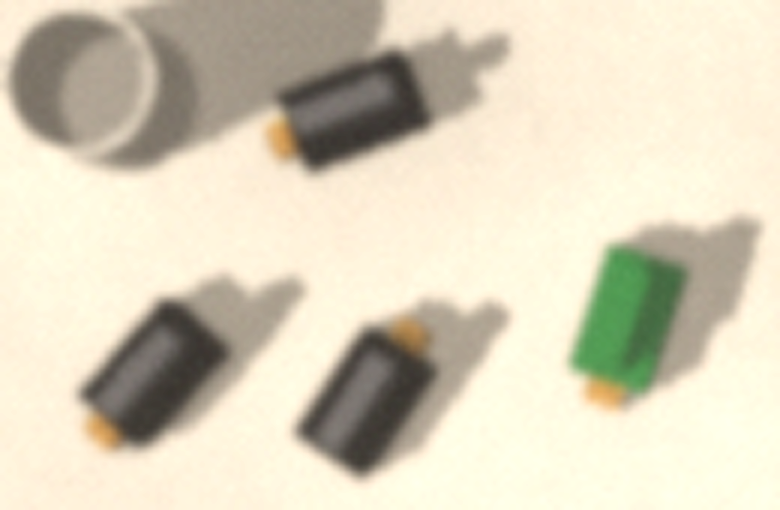

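View pics/c2.png

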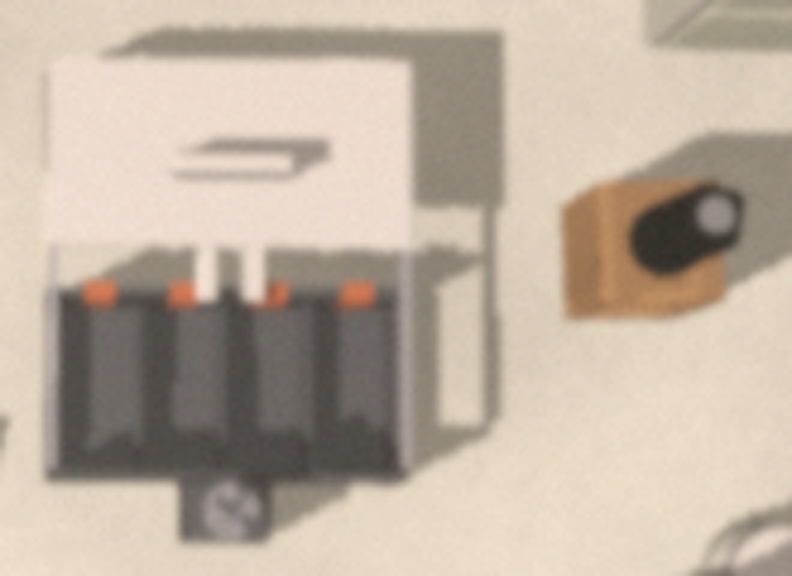

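```bash
cat >> h.py <<'E'
def packs(im,n='top'):
    """brass tab + dark body -> tab xy, body xy(z=24 centroid), yaw"""
    hsv=cv2.cvtColor(im,cv2.COLOR_RGB2HSV); out=[]
    br=cv2.inRange(hsv,(10,90,90),(28,255,255)); dk=cv2.inRange(im,(0,0,0),(105,105,105))
    k,_,st,ce=cv2.connectedComponentsWithStats(dk)
    tk,_,ts,tc=cv2.connectedComponentsWithStats(br)
    for i in range(1,k):
        if not 150<st[i,4]<700: continue
        for j in range(1,tk):
            if 5<ts[j,4]<80 and np.hypot(*(tc[j]-ce[i]))<22:
                b=onz(n,*ce[i],20); b=onz(n,*ce[i],.020); t=onz(n,*tc[j],.014)
                out.append((ce[i].round(1),st[i,4],tc[j].round(1),b.round(4),t.round(4),round(float(np.arctan2(*(t-b)[::-1])),3),round(float(np.hypot(*(t-b))),4)))
    return out
E
python3 - <<'E'
from h import *
im=np.load('top0.npy')
for p in packs(im): print(*p)
# cover
g=cv2.inRange(im,(0,0,0),(255,255,255))
roi=im[105:175,315:410]; hsv=cv2.cvtColor(im,cv2.COLOR_RGB2HSV)
print('cover px',im[130,340],'table px',im[130,300], 'rail',im[165,325])
for u,v in [(325,117.5),(400.8,117.5),(325,156.5),(400.8,156.5)]: print('cov',onz('top',u,v,.066).round(4))
for u,v in [(363.3,210.8)]: print('screw',onz('top',u,v,.084).round(4))
for u,v in [(315+717/4.8,105+213/4.8)]: print('drvtop',onz('top',u,v,.173).round(4))
for u,v in [(605,182),(725,182),(605,318),(665,318)]: print('stand',onz('top',315+u/4.8,105+v/4.8,.085).round(4))
for u,v in [(47,290),(408,290),(47,478),(408,478)]: print('cradle rim',onz('top',315+u/4.8,105+v/4.8,.056).round(4))
for u,v in [(172,165),(294,165)]: print('lip',onz('top',315+u/4.8,105+v/4.8,.09).round(4))
E
```

```text
[161.7 178.6] 321 [154.7 194.4] [0.5375 0.5303] [0.4913 0.5523] 2.698 0.0512
[295.8 207.4] 335 [290.3 220.1] [0.4592 0.1363] [0.4224 0.1519] 2.74 0.04
[216.7 216.4] 395 [206.6 226.6] [0.4297 0.3643] [0.3999 0.3946] 2.347 0.0425
[252.  220.7] 388 [257.9 210. ] [0.4192 0.2614] [0.4502 0.2459] -0.464 0.0347
cover px [172 159 149] table px [161 151 136] rail [129 120 114]
cov [0.7095 0.0563]
cov [ 0.7128 -0.1552]
cov [0.5999 0.0549]
cov [ 0.603  -0.1552]
screw [ 0.4508 -0.0505]
drvtop [ 0.6074 -0.2962]
stand [ 0.6395 -0.2624]
stand [ 0.6409 -0.3321]
stand [ 0.5614 -0.2621]
stand [ 0.562  -0.2967]
cradle rim [0.5763 0.0551]
cradle rim [ 0.5794 -0.1549]
cradle rim [0.4671 0.0536]
cradle rim [ 0.47   -0.1554]
lip [ 0.644  -0.0144]
lip [ 0.6451 -0.0835]
```

```bash
cat >> h.py <<'E'
def blobs(im,thr=85,n='top'):
    dk=cv2.inRange(im,(0,0,0),(thr,thr,thr)); cs,_=cv2.findContours(dk,cv2.RETR_EXTERNAL,cv2.CHAIN_APPROX_NONE)
    for c in cs:
        if not 150<cv2.contourArea(c)<600: continue
        r=cv2.minAreaRect(c); bx=cv2.boxPoints(r); w=np.array([onz(n,*q,.014) for q in bx])
        e=[w[1]-w[0],w[2]-w[1]]; L=[np.hypot(*v) for v in e]; v=e[int(np.argmax(L))]
        print('px',np.round(r[0],1),'ctr',w.mean(0).round(4),'LxW',np.round(sorted(L),4),'yaw mod pi',round(float(np.arctan2(v[1],v[0])%np.pi),3))
def plan(x,y,z,yaw,n=5,start=None):
    o=get_obs(); p=np.array(o['tool_pos']) if start is None else np.array(start[:3])
    R0=Rn.from_euler('xyz',o['ee_rot']) if start is None else Rn.from_euler('xyz',[np.pi,0,start[3]])
    yw=R0.as_euler('xyz')[2] if start is None else start[3]
    dy=(yaw-yw); dy=(dy+np.pi)%(2*np.pi)-np.pi
    # first row also levels the tool
    d=(np.array([x,y,z])-p)/n; rows=[]; R=R0
    for i in range(n):
        t=Rn.from_euler('xyz',[np.pi,0,yw+dy*(i+1)/n]); s=R.inv().apply(d)*100; r=(R.inv()*t).as_rotvec(); R=t
        rows.append(' '.join(f'{k:.2f}' for k in s)+'  '+' '.join(f'{k:.3f}' for k in r))
    for i in range(0,n,5): print('; '.join(rows[i:i+5]))
def ob():
    o=get_obs(); print(round(o['time'],2),np.round(o['tool_pos'],4),np.round(o['ee_rot'],3),'F',np.round(o['wrist_force'],1),'w',round(o['width'],4),'q',np.round(o['joint_positions'],2))
E
python3 - <<'E'
from h import *
im=np.load('top0.npy'); print(im[205:228:3,252]); blobs(im); blobs(im,70)
E
```

```text
[[166 155 141]
 [141 131 118]
 [ 44  41  36]
 [ 65  61  58]
 [ 78  74  71]
 [ 65  61  59]
 [ 43  41  38]
 [ 41  36  34]]
px [116.  241.5] ctr [0.3509 0.6665] LxW [0.0248 0.162 ] yaw mod pi 0.028
px [251.4 220.9] ctr [0.4184 0.2643] LxW [0.0419 0.0656] yaw mod pi 2.569
px [216.  216.5] ctr [0.4295 0.3678] LxW [0.0435 0.0679] yaw mod pi 2.369
px [248.8 172.3] ctr [0.5592 0.2749] LxW [0.0435 0.0676] yaw mod pi 1.963
px [458.1 152.2] ctr [ 0.6268 -0.3337] LxW [0.0431 0.0777] yaw mod pi 2.047
px [ 29.  345.5] ctr [0.0255 0.9464] LxW [0.1962 0.3252] yaw mod pi 3.138
px [115.9 241.5] ctr [0.3508 0.6667] LxW [0.0223 0.1565] yaw mod pi 0.003
px [251.  221.2] ctr [0.4176 0.2653] LxW [0.0394 0.0616] yaw mod pi 2.569
px [215.6 216.9] ctr [0.4282 0.3691] LxW [0.0402 0.0653] yaw mod pi 2.436
px [248.8 172.5] ctr [0.5587 0.2749] LxW [0.0404 0.0647] yaw mod pi 1.942
px [458.1 152.2] ctr [ 0.6268 -0.3337] LxW [0.0405 0.0751] yaw mod pi 2.046
px [628.  104.4] ctr [ 0.7894 -0.8753] LxW [0.0655 0.2134] yaw mod pi 0.008
```

Run:
```python
from h import *
plan(.418,.265,.14,2.57,20)
```

```text
2.40 -3.34 0.33  -0.002 -0.000 -0.112; 2.76 -3.05 0.32  0.000 0.000 -0.112; 3.09 -2.72 0.32  0.000 0.000 -0.112; 3.37 -2.36 0.32  -0.000 0.000 -0.112; 3.62 -1.97 0.32  0.000 0.000 -0.112
3.81 -1.55 0.32  0.000 0.000 -0.112; 3.96 -1.11 0.32  0.000 0.000 -0.112; 4.06 -0.66 0.32  0.000 0.000 -0.112; 4.11 -0.20 0.32  0.000 0.000 -0.112; 4.11 0.26 0.32  -0.000 0.000 -0.112
4.05 0.72 0.32  0.000 0.000 -0.112; 3.94 1.17 0.32  0.000 0.000 -0.112; 3.79 1.61 0.32  0.000 0.000 -0.112; 3.58 2.02 0.32  0.000 0.000 -0.112; 3.34 2.41 0.32  0.000 0.000 -0.112
3.04 2.77 0.32  0.000 0.000 -0.112; 2.71 3.09 0.32  -0.000 0.000 -0.112; 2.35 3.38 0.32  -0.000 0.000 -0.112; 1.96 3.62 0.32  0.000 0.000 -0.112; 1.54 3.82 0.32  0.000 0.000 -0.112
```

Request:
step_arm(
  increments="2.4 -3.3 0.3 0 0 -0.112; 2.8 -3.1 0.3 0 0 -0.112; 3.1 -2.7 0.3 0 0 -0.112; 3.4 -2.4 0.3 0 0 -0.112; 3.6 -2.0 0.3 0 0 -0.112",
  claw=-0.2,
)

```text
time: 0.6
tool_pos: [0.2357, -0.3225, 0.1898]
ee_rot: [-3.141, -0.001, 0.887]
wrist_force: [0.2, 0.3, -0.0]
width: 0.0581
```

Request:
step_arm(
  increments="3.8 -1.6 0.3 0 0 -0.112; 4.0 -1.1 0.3 0 0 -0.112; 4.1 -0.7 0.3 0 0 -0.112; 4.1 -0.2 0.3 0 0 -0.112; 4.1 0.3 0.3 0 0 -0.112",
)

```text
time: 1.1
tool_pos: [0.2968, -0.1256, 0.175]
ee_rot: [3.141, 0.0, 1.447]
wrist_force: [0.7, -0.3, 0.5]
width: 0.0565
```

Request:
step_arm(
  increments="4.1 0.7 0.3 0 0 -0.112; 3.9 1.2 0.3 0 0 -0.112; 3.8 1.6 0.3 0 0 -0.112; 3.6 2.0 0.3 0 0 -0.112; 3.3 2.4 0.3 0 0 -0.112",
)

```text
time: 1.6
tool_pos: [0.3584, 0.0707, 0.1601]
ee_rot: [3.142, 0.0, 2.008]
wrist_force: [0.1, 0.6, 1.0]
width: 0.0565
```

Request:
step_arm(
  increments="3.0 2.8 0.3 0 0 -0.112; 2.7 3.1 0.3 0 0 -0.112; 2.4 3.4 0.3 0 0 -0.112; 2.0 3.6 0.3 0 0 -0.112; 1.5 3.8 0.3 0 0 -0.112",
)

```text
time: 2.1
tool_pos: [0.4207, 0.2668, 0.1447]
ee_rot: [-3.141, -0.0, 2.568]
wrist_force: [1.1, -0.8, -0.0]
width: 0.0566
```

Request:
step_arm(
  increments="0 0 0 0 0 0; 0 0 0 0 0 0",
)

```text
time: 2.3
tool_pos: [0.4204, 0.265, 0.1444]
ee_rot: [-3.139, -0.001, 2.563]
wrist_force: [0.8, -0.1, 0.8]
width: 0.0566
```

Run:
```python
from h import *
ob(); im=snapshot('top'); np.save('t1.npy',im); blobs(im,75); save('t1',im,1.25)
plan(.418,.265,.14,2.57,1); plan(.418,.265,.027,2.57,4)
```

```text
2.3 [0.4204 0.265  0.1444] [-3.139e+00 -1.000e-03  2.563e+00] F [ 0.8 -0.1  0.8] w 0.0566 q [ 0.45 -0.01  1.59 -0.    1.56 -0.54]
px [ 91. 242.] ctr [0.3474 0.745 ] LxW [0.1013 0.1475] yaw mod pi 0.028
px [115.9 241.5] ctr [0.3508 0.6669] LxW [0.0209 0.1563] yaw mod pi 0.002
px [248.8 172.5] ctr [0.5585 0.2749] LxW [0.0401 0.0634] yaw mod pi 1.942
px [457.8 153.1] ctr [ 0.6242 -0.3328] LxW [0.0475 0.076 ] yaw mod pi 1.866
px [628.  104.6] ctr [ 0.7889 -0.8753] LxW [0.0617 0.2071] yaw mod pi 0.027
0.24 -0.08 0.49  -0.002 -0.000 -0.008
0.06 -0.01 2.95  -0.002 -0.000 -0.002; 0.06 -0.02 2.95  -0.000 0.000 -0.002; 0.06 -0.02 2.95  0.000 0.000 -0.002; 0.06 -0.02 2.95  0.000 0.000 -0.002
```

Request:
step_arm(
  increments="0.2 0 3.0 0 0 0; 0 0 3.0 0 0 0; 0 0 3.0 0 0 0; 0 0 2.7 0 0 0; 0 0 0 0 0 0",
)

```text
time: 2.85
tool_pos: [0.416, 0.263, 0.0248]
ee_rot: [-3.134, -0.004, 2.56]
wrist_force: [-0.5, -0.5, 0.4]
width: 0.0564
```

Request:
step_arm(
  increments="0 0 0 0 0 0; 0 0 0 0 0 0; 0 0 0 0 0 0; 0 0 0 0 0 0",
  claw=1,
)

```text
time: 3.25
tool_pos: [0.4203, 0.2665, 0.03]
ee_rot: [3.139, 0.002, 2.563]
wrist_force: [0.1, 0.2, 0.3]
width: 0.0279
```

Request:
step_arm(
  increments="0 0 -3 0 0 0; 0 0 -3 0 0 0; 0 0 -3 0 0 0; 0 0 -3 0 0 0; 0 0 0 0 0 0",
)

```text
time: 3.75
tool_pos: [0.4222, 0.2677, 0.1544]
ee_rot: [3.132, 0.006, 2.563]
wrist_force: [0.5, -0.9, 0.2]
width: 0.0007
```

Run:
```python
from h import *
ob(); plan(.5225-.007,-.0505+.025,.15,np.pi+.0145,10)
```

```text
3.75 [0.4222 0.2677 0.1544] [3.132 0.006 2.563] F [ 0.5 -0.9  0.2] w 0.0007 q [ 0.45 -0.02  1.58 -0.    1.57 -0.54]
-2.38 -1.94 0.04  0.009 0.006 -0.059; -2.27 -2.08 0.04  0.000 0.000 -0.059; -2.14 -2.21 0.04  0.000 0.000 -0.059; -2.00 -2.34 0.04  -0.000 0.000 -0.059; -1.86 -2.45 0.04  0.000 0.000 -0.059
-1.71 -2.56 0.04  -0.000 0.000 -0.059; -1.56 -2.65 0.04  0.000 0.000 -0.059; -1.40 -2.74 0.04  0.000 0.000 -0.059; -1.23 -2.82 0.04  -0.000 0.000 -0.059; -1.06 -2.89 0.04  0.000 0.000 -0.059
```

Request:
step_arm(
  increments="0 0 0 0 0 0; 0 0 0 0 0 0; 0 0 0 0 0 0; 0 0 0 0 0 0; 0 0 0 0 0 0",
  claw=-0.2,
)

```text
time: 4.25
tool_pos: [0.4188, 0.2659, 0.1475]
ee_rot: [-3.14, -0.001, 2.563]
wrist_force: [-0.5, 0.3, -0.3]
width: 0.0372
```

Request:
step_arm(
  increments="0 0 0 0 0 0; 0 0 0 0 0 0; 0 0 0 0 0 0; 0 0 0 0 0 0; 0 0 0 0 0 0",
)

```text
time: 4.75
tool_pos: [0.4193, 0.2661, 0.1485]
ee_rot: [3.142, 0.0, 2.563]
wrist_force: [0.3, -0.6, -0.1]
width: 0.0564
```

Run:
```python
from h import *
ob(); plan(.418,.265,.027,2.57,1)
```

```text
4.75 [0.4193 0.2661 0.1485] [3.142 0.    2.563] F [ 0.3 -0.6 -0.1] w 0.0564 q [ 0.45 -0.01  1.59 -0.    1.57 -0.54]
0.05 -0.16 12.15  0.000 0.000 -0.007
```

Request:
step_arm(
  increments="0 0 3.0 0 0 0; 0 0 3.0 0 0 0; 0 0 3.0 0 0 0; 0 0 2.1 0 0 0; 0 0 1 0 0 0",
)

```text
time: 5.25
tool_pos: [0.4178, 0.2654, 0.025]
ee_rot: [-3.138, -0.002, 2.563]
wrist_force: [-0.6, -0.7, 0.4]
width: 0.0566
```

Request:
step_arm(
  increments="0 0 0 0 0 0; 0 0 0 0 0 0; 0 0 0 0 0 0; 0 0 0 0 0 0; 0 0 0 0 0 0",
  claw=1,
)

```text
time: 5.75
tool_pos: [0.4199, 0.2664, 0.0284]
ee_rot: [3.14, 0.001, 2.563]
wrist_force: [0.3, 0.3, 0.2]
width: 0.0192
```

Request:
step_arm(
  increments="0 0 0 0 0 0; 0 0 0 0 0 0; 0 0 0 0 0 0; 0 0 0 0 0 0",
)

```text
time: 6.15
tool_pos: [0.4193, 0.2657, 0.028]
ee_rot: [-3.141, 0.001, 2.563]
wrist_force: [-1.7, -3.1, 4.8]
width: 0.0139
```

Request:
step_arm(
  increments="0 0 -2 0 0 0; 0 0 -3 0 0 0; 0 0 -3 0 0 0; 0 0 -3 0 0 0; 0 0 -1 0 0 0",
)

```text
time: 6.65
tool_pos: [0.4208, 0.2672, 0.1501]
ee_rot: [3.136, 0.002, 2.563]
wrist_force: [1.0, 0.5, -2.0]
width: 0.0136
```

Request:
step_arm(
  increments="0 0 0 0 0 0; 0 0 0 0 0 0",
)

```text
time: 6.85
tool_pos: [0.4184, 0.2658, 0.1454]
ee_rot: [-3.139, -0.002, 2.563]
wrist_force: [-0.5, 0.1, -3.1]
width: 0.0138
```

Run:
```python
from h import *
ob(); plan(.5225-.007,-.0505+.025,.15,np.pi+.0145,10)
```

```text
6.85 [0.4184 0.2658 0.1454] [-3.139e+00 -2.000e-03  2.563e+00] F [-0.5  0.1 -3.1] w 0.0138 q [ 0.45 -0.01  1.59  0.    1.56 -0.54]
-2.41 -1.91 -0.05  -0.002 -0.002 -0.059; -2.29 -2.05 -0.05  0.000 0.000 -0.059; -2.16 -2.18 -0.05  -0.000 0.000 -0.059; -2.03 -2.30 -0.05  0.000 0.000 -0.059; -1.89 -2.42 -0.05  0.000 0.000 -0.059
-1.74 -2.53 -0.05  0.000 0.000 -0.059; -1.59 -2.63 -0.05  0.000 0.000 -0.059; -1.43 -2.72 -0.05  -0.000 0.000 -0.059; -1.27 -2.80 -0.05  -0.000 0.000 -0.059; -1.10 -2.87 -0.05  0.000 0.000 -0.059
```

Request:
step_arm(
  increments="-2.4 -1.9 0 0 0 -0.059; -2.3 -2.05 0 0 0 -0.059; -2.2 -2.2 0 0 0 -0.059; -2.0 -2.3 0 0 0 -0.059; -1.9 -2.4 0 0 0 -0.059",
)

```text
time: 7.35
tool_pos: [0.4667, 0.1191, 0.1445]
ee_rot: [-3.14, -0.004, 2.86]
wrist_force: [0.4, 0.3, -2.4]
width: 0.0135
```

Request:
step_arm(
  increments="-1.7 -2.5 0 0 0 -0.059; -1.6 -2.6 0 0 0 -0.059; -1.4 -2.7 0 0 0 -0.059; -1.3 -2.8 0 0 0 -0.059; -1.1 -2.9 0 0 0 -0.059",
)

```text
time: 7.85
tool_pos: [0.5148, -0.0259, 0.1445]
ee_rot: [3.141, -0.005, -3.128]
wrist_force: [0.2, -0.7, -2.7]
width: 0.014
```

Request:
step_arm(
  increments="0 0 0 0 0 0; 0 0 0 0 0 0; 0 0 0 0 0 0",
)

```text
time: 8.15
tool_pos: [0.515, -0.0241, 0.1459]
ee_rot: [3.141, -0.003, -3.13]
wrist_force: [0.1, 0.1, -3.0]
width: 0.0136
```

Run:
```python
from h import *
ob(); plan(.5225-.007,-.0505+.025,.075,np.pi+.0145,1)
for n in ('top','scene'):
    im=snapshot(n); np.save(n+'2.npy',im)
a=np.load('top2.npy')[110:230,310:430]; b=np.load('scene2.npy')[170:300,190:340]
save('t2',np.hstack([cv2.resize(a,(400,400)),cv2.resize(b,(400,400))]))
```

```text
8.15 [ 0.515  -0.0241  0.1459] [ 3.141e+00 -3.000e-03 -3.130e+00] F [ 0.1  0.1 -3. ] w 0.0136 q [-0.16  0.03  1.55  0.    1.57 -1.74]
-0.07 -0.15 7.09  0.001 -0.003 -0.003
```

View pics/t2.png

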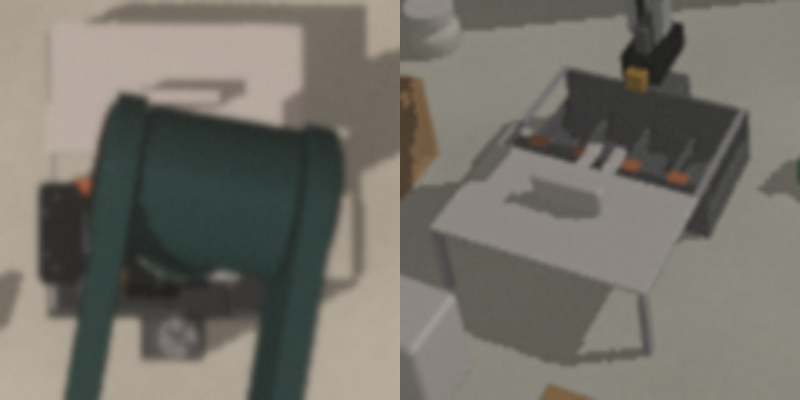

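Request:
step_arm(
  increments="-0.1 -0.15 2.5 0 0 0; 0 0 2.5 0 0 0; 0 0 2.5 0 0 0; 0 0 1.2 0 0 0; 0 0 0 0 0 0",
)

```text
time: 8.75
tool_pos: [0.5152, -0.0255, 0.0583]
ee_rot: [3.141, -0.005, -3.129]
wrist_force: [-0.1, -0.2, -3.7]
width: 0.0136
```

Request:
step_arm(
  increments="0 0 0.5 0 0 0; 0 0 0.5 0 0 0; 0 0 0 0 0 0",
)

```text
time: 9.05
tool_pos: [0.5171, -0.0264, 0.0507]
ee_rot: [-3.141, 0.001, -3.13]
wrist_force: [-0.9, -0.3, -3.1]
width: 0.0137
```

Request:
step_arm(
  increments="0 0 0.5 0 0 0; 0 0 0.5 0 0 0; 0 0 0.3 0 0 0; 0 0 0 0 0 0; 0 0 0 0 0 0",
)

```text
time: 9.55
tool_pos: [0.5169, -0.0265, 0.0373]
ee_rot: [-3.142, -0.0, -3.13]
wrist_force: [-0.3, -0.5, -2.7]
width: 0.0134
```

Run:
```python
from h import *
ob()
```

```text
9.55 [ 0.5169 -0.0265  0.0373] [-3.142 -0.    -3.13 ] F [-0.3 -0.5 -2.7] w 0.0134 q [-0.16  0.11  1.69 -0.    1.34 -1.74]
```

Request:
step_arm(
  increments="0 0 0.3 0 0 0; 0 0 0 0 0 0; 0 0 0 0 0 0",
)

```text
time: 9.85
tool_pos: [0.5169, -0.0264, 0.0344]
ee_rot: [-3.142, -0.0, -3.13]
wrist_force: [0.1, 0.4, -2.6]
width: 0.0137
```

Request:
step_arm(
  increments="0 0 0 0 0 0; 0 0 0 0 0 0; 0 0 0 0 0 0; 0 0 0 0 0 0; 0 0 0 0 0 0",
  claw=0.3,
)

```text
time: 10.35
tool_pos: [0.5171, -0.0265, 0.0347]
ee_rot: [-3.141, 0.001, -3.13]
wrist_force: [-0.4, -0.3, -0.2]
width: 0.0327
```

Request:
step_arm(
  increments="0 0 -1.5 0 0 0; 0 0 -3 0 0 0; 0 0 -3 0 0 0; 0 0 -3.5 0 0 0; 0 0 0 0 0 0",
)

```text
time: 10.85
tool_pos: [0.5203, -0.027, 0.1506]
ee_rot: [-3.14, 0.011, -3.13]
wrist_force: [0.8, 0.4, 1.1]
width: 0.0329
```

Run:
```python
from h import *
ob(); im=snapshot('top'); np.save('t3.npy',im); blobs(im,75)
plan(.429,.368,.14,2.40,10)
```

```text
10.85 [ 0.5203 -0.027   0.1506] [-3.14   0.011 -3.13 ] F [0.8 0.4 1.1] w 0.0329 q [-0.16  0.03  1.54 -0.    1.56 -1.74]
px [495.9 271.2] ctr [ 0.2823 -0.4466] LxW [0.0456 0.2154] yaw mod pi 1.87
px [ 91. 242.] ctr [0.3474 0.745 ] LxW [0.1013 0.1475] yaw mod pi 0.028
px [115.8 241.5] ctr [0.3508 0.6671] LxW [0.0216 0.1564] yaw mod pi 3.139
px [215.8 216.8] ctr [0.4288 0.3685] LxW [0.0393 0.0617] yaw mod pi 2.369
px [248.9 172.5] ctr [0.5586 0.2747] LxW [0.0401 0.0637] yaw mod pi 1.942
px [457.6 151.7] ctr [ 0.6282 -0.3323] LxW [0.0444 0.0764] yaw mod pi 2.047
px [627.6 104.8] ctr [ 0.7883 -0.8738] LxW [0.0651 0.2078] yaw mod pi 0.029
0.85 3.96 0.07  -0.001 0.007 0.075; 1.15 3.88 0.08  0.000 -0.000 0.075; 1.44 3.78 0.08  0.000 -0.000 0.075; 1.72 3.67 0.08  0.000 -0.000 0.075; 1.99 3.53 0.08  -0.000 -0.000 0.075
2.25 3.37 0.08  0.000 -0.000 0.075; 2.50 3.19 0.08  0.000 -0.000 0.075; 2.73 2.99 0.08  0.000 -0.000 0.075; 2.95 2.78 0.08  0.000 -0.000 0.075; 3.15 2.55 0.08  -0.000 -0.000 0.075
```

Request:
step_arm(
  increments="0.85 3.95 0 0 0 0.075; 1.15 3.9 0 0 0 0.075; 1.45 3.8 0 0 0 0.075; 1.7 3.65 0 0 0 0.075; 2.0 3.55 0 0 0 0.075",
  claw=-0.2,
)

```text
time: 11.4
tool_pos: [0.4705, 0.1724, 0.1425]
ee_rot: [-3.14, -0.002, 2.774]
wrist_force: [-0.4, 0.5, 1.2]
width: 0.0563
```

Request:
step_arm(
  increments="2.25 3.4 0 0 0 0.075; 2.5 3.2 0 0 0 0.075; 2.75 3.0 0 0 0 0.075; 2.95 2.8 0 0 0 0.075; 3.15 2.55 0 0 0 0.075",
)

```text
time: 11.9
tool_pos: [0.4253, 0.3704, 0.1423]
ee_rot: [-3.138, -0.0, 2.4]
wrist_force: [0.7, -0.1, 0.9]
width: 0.0561
```

Request:
step_arm(
  increments="0 0 2 0 0 0; 0 0 2 0 0 0; 0 0 1 0 0 0; 0 0 0 0 0 0; 0 0 0 0 0 0",
)

```text
time: 12.4
tool_pos: [0.4267, 0.3691, 0.0942]
ee_rot: [-3.141, -0.0, 2.402]
wrist_force: [0.0, 1.1, 1.0]
width: 0.0565
```

Run:
```python
from h import *
ob(); plan(.429,.3685,.027,2.39,1)
```

```text
12.4 [0.4267 0.3691 0.0942] [-3.141 -0.     2.402] F [0.  1.1 1. ] w 0.0565 q [ 0.61  0.17  1.51 -0.    1.47 -0.22]
-0.21 0.11 6.72  -0.001 -0.000 0.012
```

Request:
step_arm(
  increments="-0.2 0.1 2.5 0 0 0.012; 0 0 2.5 0 0 0; 0 0 1.6 0 0 0; 0 0 0 0 0 0; 0 0 0 0 0 0",
)

```text
time: 12.9
tool_pos: [0.4297, 0.369, 0.0297]
ee_rot: [3.14, 0.0, 2.39]
wrist_force: [0.6, -0.3, -0.4]
width: 0.0566
```

Request:
step_arm(
  increments="0 0 0 0 0 0; 0 0 0 0 0 0; 0 0 0 0 0 0; 0 0 0 0 0 0; 0 0 0 0 0 0",
  claw=1,
)

```text
time: 13.4
tool_pos: [0.4289, 0.3689, 0.0286]
ee_rot: [3.141, 0.0, 2.391]
wrist_force: [-0.5, 0.2, -0.3]
width: 0.0202
```

Request:
step_arm(
  increments="0 0 0 0 0 0; 0 0 0 0 0 0; 0 0 0 0 0 0; 0 0 0 0 0 0",
)

```text
time: 13.8
tool_pos: [0.4289, 0.3688, 0.0285]
ee_rot: [-3.142, 0.0, 2.391]
wrist_force: [-0.2, 0.1, -0.2]
width: 0.0136
```

Request:
step_arm(
  increments="0 0 -2 0 0 0; 0 0 -3 0 0 0; 0 0 -3 0 0 0; 0 0 -3 0 0 0; 0 0 -1 0 0 0",
)

```text
time: 14.3
tool_pos: [0.4302, 0.3697, 0.1516]
ee_rot: [3.136, 0.001, 2.391]
wrist_force: [0.8, 0.6, -1.3]
width: 0.0138
```

Request:
step_arm(
  increments="0 0 0 0 0 0; 0 0 0 0 0 0",
)

```text
time: 14.5
tool_pos: [0.4281, 0.3682, 0.1464]
ee_rot: [-3.138, -0.001, 2.391]
wrist_force: [-1.1, -1.5, -2.6]
width: 0.0137
```

Run:
```python
from h import *
ob(); plan(.5225-.007,-.0505-.025,.15,.0145,18)
```

```text
14.5 [0.4281 0.3682 0.1464] [-3.138e+00 -1.000e-03  2.391e+00] F [-1.1 -1.5 -2.6] w 0.0137 q [ 0.61  0.14  1.43 -0.    1.58 -0.21]
-2.04 -1.47 -0.02  -0.003 -0.000 0.132; -2.21 -1.19 -0.02  -0.000 -0.000 0.132; -2.35 -0.89 -0.02  0.000 -0.000 0.132; -2.45 -0.57 -0.02  -0.000 -0.000 0.132; -2.50 -0.24 -0.02  0.000 -0.000 0.132
-2.51 0.09 -0.02  -0.000 -0.000 0.132; -2.48 0.42 -0.02  0.000 -0.000 0.132; -2.40 0.74 -0.02  0.000 -0.000 0.132; -2.28 1.05 -0.02  -0.000 -0.000 0.132; -2.13 1.34 -0.02  -0.000 -0.000 0.132
-1.93 1.61 -0.02  0.000 -0.000 0.132; -1.70 1.85 -0.02  -0.000 -0.000 0.132; -1.44 2.06 -0.02  0.000 -0.000 0.132; -1.16 2.23 -0.02  0.000 -0.000 0.132; -0.86 2.36 -0.02  -0.000 -0.000 0.132
-0.54 2.45 -0.02  0.000 -0.000 0.132; -0.21 2.50 -0.02  -0.000 -0.000 0.132; 0.12 2.51 -0.02  0.000 -0.000 0.132
```

Request:
step_arm(
  increments="-2.05 -1.45 0 0 0 0.132; -2.2 -1.2 0 0 0 0.132; -2.35 -0.9 0 0 0 0.132; -2.45 -0.55 0 0 0 0.132; -2.5 -0.25 0 0 0 0.132",
)

```text
time: 15.0
tool_pos: [0.452, 0.2441, 0.1454]
ee_rot: [-3.136, 0.001, 1.726]
wrist_force: [0.8, -0.1, -2.1]
width: 0.0138
```

Request:
step_arm(
  increments="-2.5 0.1 0 0 0 0.132; -2.5 0.4 0 0 0 0.132; -2.4 0.75 0 0 0 0.132; -2.3 1.05 0 0 0 0.132; -2.1 1.35 0 0 0 0.132",
)

```text
time: 15.5
tool_pos: [0.4764, 0.1211, 0.1456]
ee_rot: [-3.138, 0.003, 1.065]
wrist_force: [-0.3, -0.3, -1.2]
width: 0.0139
```

Request:
step_arm(
  increments="-1.95 1.6 0 0 0 0.132; -1.7 1.85 0 0 0 0.132; -1.45 2.05 0 0 0 0.132; -1.15 2.25 0 0 0 0.132; -0.85 2.35 0 0 0 0.132",
)

```text
time: 16.0
tool_pos: [0.5007, -0.0019, 0.1455]
ee_rot: [-3.139, 0.004, 0.405]
wrist_force: [0.2, -0.3, -3.6]
width: 0.0138
```

Request:
step_arm(
  increments="-0.55 2.45 0 0 0 0.132; -0.2 2.5 0 0 0 0.132; 0.1 2.5 0 0 0 0.132; 0 0 0 0 0 0; 0 0 0 0 0 0",
)

```text
time: 16.5
tool_pos: [0.5152, -0.0746, 0.1461]
ee_rot: [-3.14, 0.004, 0.015]
wrist_force: [-0.3, -0.3, -2.3]
width: 0.0137
```

Run:
```python
from h import *
ob(); plan(.5225-.007,-.0505-.025,.06,.0145,1)
im=snapshot('scene'); save('t4',im[170:310,190:350],4.5)
```

```text
16.5 [ 0.5152 -0.0746  0.1461] [-3.14   0.004  0.015] F [-0.3 -0.3 -2.3] w 0.0137 q [-0.25  0.04  1.53  0.    1.57  1.3 ]
0.06 0.10 8.61  -0.002 0.004 0.001
```

Request:
step_arm(
  increments="0 0.1 2.5 0 0 0; 0 0 2.5 0 0 0; 0 0 2.5 0 0 0; 0 0 1.2 0 0 0; 0 0 0 0 0 0",
)

```text
time: 17.05
tool_pos: [0.5144, -0.0744, 0.0589]
ee_rot: [-3.14, 0.005, 0.017]
wrist_force: [-0.6, 0.5, -2.4]
width: 0.0137
```

Request:
step_arm(
  increments="0 0 0.5 0 0 0; 0 0 0.5 0 0 0; 0 0 0 0 0 0",
)

```text
time: 17.35
tool_pos: [0.5167, -0.0758, 0.0517]
ee_rot: [3.141, -0.001, 0.015]
wrist_force: [-0.9, -0.1, -2.5]
width: 0.0141
```

Request:
step_arm(
  increments="0 0 0.5 0 0 0; 0 0 0.5 0 0 0; 0 0 0.5 0 0 0; 0 0 0 0 0 0; 0 0 0 0 0 0",
)

```text
time: 17.85
tool_pos: [0.5163, -0.0758, 0.0362]
ee_rot: [-3.142, 0.001, 0.015]
wrist_force: [-0.6, -0.3, -1.3]
width: 0.0139
```

Run:
```python
from h import *
ob()
```

```text
17.85 [ 0.5163 -0.0758  0.0362] [-3.142e+00  1.000e-03  1.500e-02] F [-0.6 -0.3 -1.3] w 0.0139 q [-0.25  0.12  1.68 -0.    1.34  1.3 ]
```

Request:
step_arm(
  increments="0 0 0.2 0 0 0; 0 0 0 0 0 0; 0 0 0 0 0 0",
)

```text
time: 18.15
tool_pos: [0.5165, -0.0759, 0.0346]
ee_rot: [3.141, -0.0, 0.015]
wrist_force: [0.1, 0.8, -2.2]
width: 0.0139
```

Request:
step_arm(
  increments="0 0 0 0 0 0; 0 0 0 0 0 0; 0 0 0 0 0 0; 0 0 0 0 0 0; 0 0 0 0 0 0",
  claw=0.3,
)

```text
time: 18.65
tool_pos: [0.5166, -0.0759, 0.0347]
ee_rot: [3.141, -0.0, 0.015]
wrist_force: [-0.8, -1.0, 0.0]
width: 0.0329
```

Request:
step_arm(
  increments="0 0 -1.5 0 0 0; 0 0 -3 0 0 0; 0 0 -3 0 0 0; 0 0 -3.5 0 0 0; 0 0 0 0 0 0",
)

```text
time: 19.15
tool_pos: [0.5198, -0.0767, 0.1506]
ee_rot: [3.138, -0.011, 0.015]
wrist_force: [0.8, 0.1, 0.7]
width: 0.0329
```

Run:
```python
from h import *
ob(); im=snapshot('top'); np.save('t5.npy',im); blobs(im,75)
plan(.5586,.2747,.14,1.94,15)
```

```text
19.15 [ 0.5198 -0.0767  0.1506] [ 3.138 -0.011  0.015] F [0.8 0.1 0.7] w 0.0329 q [-0.25  0.04  1.53 -0.    1.56  1.3 ]
px [495.8 270. ] ctr [ 0.2858 -0.4463] LxW [0.0318 0.2146] yaw mod pi 1.833
px [ 91. 242.] ctr [0.3474 0.745 ] LxW [0.1013 0.1475] yaw mod pi 0.028
px [115.9 241.5] ctr [0.3508 0.6669] LxW [0.0216 0.1565] yaw mod pi 3.14
px [248.9 172.5] ctr [0.5586 0.2747] LxW [0.0401 0.0637] yaw mod pi 1.942
px [627.6 104.8] ctr [ 0.7883 -0.874 ] LxW [0.0648 0.2078] yaw mod pi 0.029
0.30 -2.34 0.05  0.002 -0.006 -0.128; 0.60 -2.28 0.05  -0.000 0.000 -0.128; 0.89 -2.18 0.05  0.000 0.000 -0.128; 1.16 -2.05 0.05  -0.000 0.000 -0.128; 1.41 -1.89 0.05  -0.000 0.000 -0.128
1.64 -1.69 0.05  0.000 0.000 -0.128; 1.84 -1.47 0.05  0.000 0.000 -0.128; 2.02 -1.22 0.05  0.000 0.000 -0.128; 2.16 -0.95 0.05  0.000 0.000 -0.128; 2.26 -0.67 0.05  0.000 0.000 -0.128
2.33 -0.37 0.05  0.000 0.000 -0.128; 2.35 -0.07 0.05  0.000 0.000 -0.128; 2.34 0.23 0.05  0.000 0.000 -0.128; 2.29 0.53 0.05  -0.000 0.000 -0.128; 2.21 0.82 0.05  0.000 0.000 -0.128
```

Request:
step_arm(
  increments="0.3 -2.35 0 0 0 -0.128; 0.6 -2.3 0 0 0 -0.128; 0.9 -2.2 0 0 0 -0.128; 1.15 -2.05 0 0 0 -0.128; 1.4 -1.9 0 0 0 -0.128",
  claw=-0.2,
)

```text
time: 19.7
tool_pos: [0.5287, 0.0427, 0.1423]
ee_rot: [-3.139, 0.003, 0.66]
wrist_force: [-0.0, -0.4, -0.4]
width: 0.056
```

Request:
step_arm(
  increments="1.65 -1.7 0 0 0 -0.128; 1.85 -1.45 0 0 0 -0.128; 2.0 -1.2 0 0 0 -0.128; 2.15 -0.95 0 0 0 -0.128; 2.25 -0.65 0 0 0 -0.128",
)

```text
time: 20.2
tool_pos: [0.5427, 0.1592, 0.1422]
ee_rot: [-3.138, 0.002, 1.3]
wrist_force: [-0.1, 0.2, 0.8]
width: 0.0565
```

Request:
step_arm(
  increments="2.35 -0.35 0 0 0 -0.128; 2.35 -0.05 0 0 0 -0.128; 2.35 0.25 0 0 0 -0.128; 2.3 0.55 0 0 0 -0.128; 2.2 0.8 0 0 0 -0.128",
)

```text
time: 20.7
tool_pos: [0.5574, 0.276, 0.1419]
ee_rot: [-3.138, 0.0, 1.94]
wrist_force: [0.3, -0.2, -0.2]
width: 0.0563
```

Request:
step_arm(
  increments="0 0 2 0 0 0; 0 0 2 0 0 0; 0 0 0 0 0 0; 0 0 0 0 0 0",
)

```text
time: 21.1
tool_pos: [0.5574, 0.275, 0.1027]
ee_rot: [-3.138, 0.0, 1.935]
wrist_force: [0.2, 0.1, -0.5]
width: 0.0564
```

Run:
```python
from h import *
ob(); plan(.5586,.2747,.0285,1.945,1)
```

```text
21.1 [0.5574 0.275  0.1027] [-3.138  0.     1.935] F [ 0.2  0.1 -0.5] w 0.0564 q [ 0.37  0.29  1.34 -0.    1.52  0.  ]
-0.07 0.13 7.42  -0.003 0.000 -0.010
```

Request:
step_arm(
  increments="-0.1 0.1 2.5 0 0 -0.01; 0 0 2.5 0 0 0; 0 0 2.3 0 0 0; 0 0 0 0 0 0; 0 0 0 0 0 0",
)

```text
time: 21.6
tool_pos: [0.5601, 0.2748, 0.0324]
ee_rot: [3.141, 0.0, 1.944]
wrist_force: [0.3, -0.4, -0.2]
width: 0.056
```

Request:
step_arm(
  increments="0 0 0 0 0 0; 0 0 0 0 0 0; 0 0 0 0 0 0; 0 0 0 0 0 0; 0 0 0 0 0 0",
  claw=1,
)

```text
time: 22.1
tool_pos: [0.5597, 0.2748, 0.0318]
ee_rot: [3.141, 0.0, 1.945]
wrist_force: [-3.5, -1.2, 1.5]
width: 0.0199
```

Request:
step_arm(
  increments="0 0 0 0 0 0; 0 0 0 0 0 0; 0 0 0 0 0 0; 0 0 0 0 0 0",
)

```text
time: 22.5
tool_pos: [0.5594, 0.2747, 0.0312]
ee_rot: [-3.141, 0.0, 1.945]
wrist_force: [-1.5, -1.1, 0.2]
width: 0.0134
```

Request:
step_arm(
  increments="0 0 -2 0 0 0; 0 0 -3 0 0 0; 0 0 -3 0 0 0; 0 0 -3 0 0 0; 0 0 -1 0 0 0",
)

```text
time: 23.0
tool_pos: [0.5616, 0.2756, 0.1553]
ee_rot: [3.134, 0.0, 1.945]
wrist_force: [0.7, 0.2, -1.4]
width: 0.014
```

Request:
step_arm(
  increments="0 0 0 0 0 0; 0 0 0 0 0 0",
)

```text
time: 23.2
tool_pos: [0.559, 0.2746, 0.1495]
ee_rot: [-3.139, 0.0, 1.945]
wrist_force: [0.5, 0.8, -2.5]
width: 0.0134
```

Run:
```python
from h import *
ob(); plan(.5225-.007-.001,-.0505+.075,.15,.0145,15)
im=snapshot('top'); np.save('t6.npy',im); save('t6',cv2.convertScaleAbs(im[100:260,190:480],alpha=1.4),2.7)
```

```text
23.2 [0.559  0.2746 0.1495] [-3.139  0.     1.945] F [ 0.5  0.8 -2.5] w 0.0134 q [ 0.37  0.27  1.27 -0.    1.6  -0.01]
-1.44 -0.89 -0.00  -0.003 0.000 0.129; -1.55 -0.69 -0.00  0.000 -0.000 0.129; -1.62 -0.49 -0.00  0.000 -0.000 0.129; -1.67 -0.28 -0.00  -0.000 -0.000 0.129; -1.69 -0.06 -0.00  0.000 -0.000 0.129
-1.69 0.16 -0.00  0.000 -0.000 0.129; -1.65 0.37 -0.00  0.000 -0.000 0.129; -1.59 0.58 -0.00  0.000 -0.000 0.129; -1.50 0.78 -0.00  0.000 -0.000 0.129; -1.39 0.97 -0.00  0.000 -0.000 0.129
-1.25 1.14 -0.00  -0.000 -0.000 0.129; -1.10 1.29 -0.00  -0.000 -0.000 0.129; -0.92 1.42 -0.00  -0.000 -0.000 0.129; -0.73 1.53 -0.00  -0.000 -0.000 0.129; -0.53 1.61 -0.00  0.000 -0.000 0.129
```

View pics/t6.png

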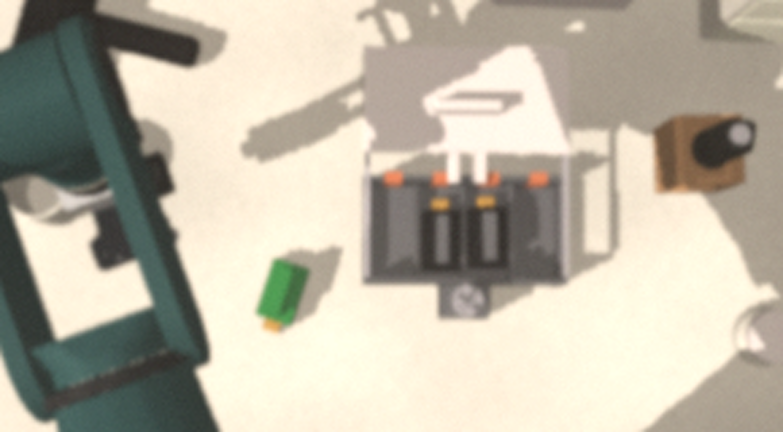

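Request:
step_arm(
  increments="-1.45 -0.9 0 0 0 0.129; -1.55 -0.7 0 0 0 0.129; -1.6 -0.5 0 0 0 0.129; -1.65 -0.3 0 0 0 0.129; -1.7 -0.05 0 0 0 0.129",
)

```text
time: 23.75
tool_pos: [0.5429, 0.1907, 0.1486]
ee_rot: [-3.138, 0.002, 1.295]
wrist_force: [1.6, -0.5, -1.8]
width: 0.0137
```

Request:
step_arm(
  increments="-1.7 0.15 0 0 0 0.129; -1.65 0.35 0 0 0 0.129; -1.6 0.6 0 0 0 0.129; -1.5 0.8 0 0 0 0.129; -1.4 0.95 0 0 0 0.129",
)

```text
time: 24.25
tool_pos: [0.5277, 0.1073, 0.1489]
ee_rot: [-3.139, 0.004, 0.649]
wrist_force: [-0.6, -0.5, -1.3]
width: 0.0136
```

Request:
step_arm(
  increments="-1.25 1.15 0 0 0 0.129; -1.1 1.3 0 0 0 0.129; -0.9 1.4 0 0 0 0.129; -0.75 1.55 0 0 0 0.129; -0.5 1.6 0 0 0 0.129",
)

```text
time: 24.75
tool_pos: [0.5129, 0.0241, 0.1489]
ee_rot: [-3.141, 0.004, 0.004]
wrist_force: [0.4, -0.4, -3.1]
width: 0.0137
```

Request:
step_arm(
  increments="0 0 0 0 0 0; 0 0 0 0 0 0",
)

```text
time: 24.95
tool_pos: [0.5136, 0.0249, 0.1499]
ee_rot: [-3.141, 0.003, 0.011]
wrist_force: [0.0, 0.7, -3.1]
width: 0.0135
```

Run:
```python
from h import *
ob(); plan(.5225-.007-.001,-.0505+.0745,.062,.0145,1)
```

```text
24.95 [0.5136 0.0249 0.1499] [-3.141e+00  3.000e-03  1.100e-02] F [ 0.   0.7 -3.1] w 0.0135 q [-0.06  0.03  1.54  0.    1.57  1.5 ]
0.11 0.10 8.79  -0.001 0.003 -0.003
```

Request:
step_arm(
  increments="0 0.1 2.5 0 0 0; 0 0 2.5 0 0 0; 0 0 2.5 0 0 0; 0 0 1.2 0 0 0; 0 0 0 0 0 0",
)

```text
time: 25.45
tool_pos: [0.5125, 0.0245, 0.0618]
ee_rot: [-3.141, 0.006, 0.012]
wrist_force: [-1.3, 0.3, -2.4]
width: 0.0136
```

Request:
step_arm(
  increments="0 0 0.5 0 0 0; 0 0 0.5 0 0 0; 0 0 0 0 0 0",
)

```text
time: 25.75
tool_pos: [0.5146, 0.0238, 0.0547]
ee_rot: [3.142, -0.001, 0.01]
wrist_force: [-0.0, -0.4, -2.2]
width: 0.0137
```

Request:
step_arm(
  increments="0 0 0.5 0 0 0; 0 0 0.5 0 0 0; 0 0 0.5 0 0 0; 0 0 0.2 0 0 0; 0 0 0 0 0 0",
)

```text
time: 26.25
tool_pos: [0.5143, 0.0237, 0.0373]
ee_rot: [3.141, 0.0, 0.01]
wrist_force: [-0.3, -0.1, -1.9]
width: 0.0137
```

Run:
```python
from h import *
ob()
```

```text
26.25 [0.5143 0.0237 0.0373] [3.141 0.    0.01 ] F [-0.3 -0.1 -1.9] w 0.0137 q [-0.06  0.11  1.69 -0.    1.34  1.5 ]
```

Request:
step_arm(
  increments="0 0 0 0 0 0; 0 0 0 0 0 0; 0 0 0 0 0 0; 0 0 0 0 0 0; 0 0 0 0 0 0",
  claw=0.5,
)

```text
time: 26.75
tool_pos: [0.5146, 0.0237, 0.0377]
ee_rot: [3.141, -0.0, 0.01]
wrist_force: [0.5, 0.1, 0.2]
width: 0.0233
```

Request:
step_arm(
  increments="0 0 -1.5 0 0 0; 0 0 -3 0 0 0; 0 0 -3 0 0 0; 0 0 -3.5 0 0 0; 0 0 -2 0 0 0",
)

```text
time: 27.25
tool_pos: [0.5156, 0.0237, 0.1708]
ee_rot: [3.141, -0.005, 0.01]
wrist_force: [-0.1, 0.8, -0.3]
width: 0.0235
```

Run:
```python
from h import *
ob(); plan(.646,-.0487,.16,np.pi/2+.0145,11)
im=snapshot('top'); np.save('t7.npy',im); blobs(im,75)
im=snapshot('scene'); save('t7s',cv2.convertScaleAbs(im[170:310,190:350],alpha=1.5),4.5)
```

```text
27.25 [0.5156 0.0237 0.1708] [ 3.141 -0.005  0.01 ] F [-0.1  0.8 -0.3] w 0.0235 q [-0.06  0.02  1.51 -0.    1.61  1.5 ]
1.18 0.67 0.10  0.001 -0.005 -0.143; 1.07 0.83 0.10  0.000 0.000 -0.143; 0.94 0.98 0.10  0.000 0.000 -0.143; 0.79 1.10 0.10  0.000 0.000 -0.143; 0.63 1.20 0.10  -0.000 0.000 -0.143
0.45 1.28 0.10  0.000 0.000 -0.143; 0.26 1.33 0.10  0.000 0.000 -0.143; 0.07 1.35 0.10  0.000 0.000 -0.143; -0.12 1.35 0.10  -0.000 0.000 -0.143; -0.32 1.32 0.10  0.000 0.000 -0.143
-0.50 1.26 0.10  0.000 0.000 -0.143
px [ 91. 242.] ctr [0.3474 0.745 ] LxW [0.1013 0.1475] yaw mod pi 0.028
px [115.9 241.5] ctr [0.3508 0.6667] LxW [0.0216 0.1563] yaw mod pi 0.002
px [457.6 151.7] ctr [ 0.6282 -0.3323] LxW [0.0444 0.0764] yaw mod pi 2.047
px [627.6 104.8] ctr [ 0.7883 -0.874 ] LxW [0.0648 0.2078] yaw mod pi 0.029
```

View pics/t7s.png

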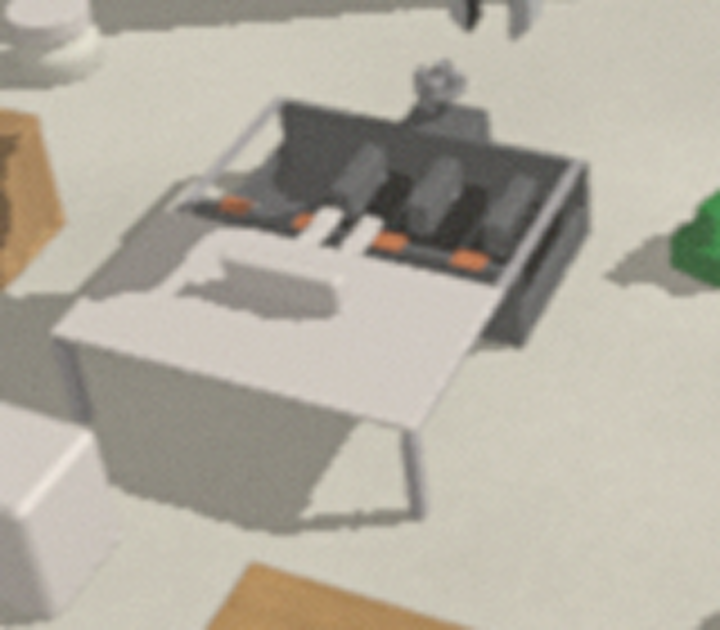

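Request:
step_arm(
  increments="1.2 0.65 0 0 0 -0.143; 1.05 0.85 0 0 0 -0.143; 0.95 1.0 0 0 0 -0.143; 0.8 1.1 0 0 0 -0.143; 0.65 1.2 0 0 0 -0.143",
  claw=-0.2,
)

```text
time: 27.85
tool_pos: [0.5736, -0.0095, 0.1651]
ee_rot: [-3.139, 0.002, 0.731]
wrist_force: [-0.3, -0.3, 0.2]
width: 0.0559
```

Request:
step_arm(
  increments="0.45 1.3 0 0 0 -0.143; 0.25 1.35 0 0 0 -0.143; 0.05 1.35 0 0 0 -0.143; -0.1 1.35 0 0 0 -0.143; -0.3 1.3 0 0 0 -0.143",
)

```text
time: 28.35
tool_pos: [0.6329, -0.0425, 0.1649]
ee_rot: [-3.138, -0.0, 1.446]
wrist_force: [0.0, 0.0, 0.3]
width: 0.0564
```

Request:
step_arm(
  increments="-0.5 1.25 0 0 0 -0.143; 0 0 0 0 0 0; 0 0 0 0 0 0",
)

```text
time: 28.65
tool_pos: [0.6442, -0.0488, 0.1656]
ee_rot: [-3.138, -0.001, 1.58]
wrist_force: [-0.0, 0.2, 0.2]
width: 0.0567
```

Run:
```python
from h import *
ob(); plan(.646,-.0487,.072,np.pi/2+.0145,1)
```

```text
28.65 [ 0.6442 -0.0488  0.1656] [-3.138e+00 -1.000e-03  1.580e+00] F [-0.   0.2  0.2] w 0.0567 q [-0.16  0.31  1.18  0.    1.65 -0.17]
0.00 0.21 9.36  -0.003 -0.001 -0.006
```

Request:
step_arm(
  increments="0 0.2 3 0 0 0; 0 0 3 0 0 0; 0 0 2 0 0 0; 0 0 1.1 0 0 0; 0 0 0 0 0 0",
)

```text
time: 29.15
tool_pos: [0.6452, -0.0484, 0.0742]
ee_rot: [-3.137, -0.001, 1.582]
wrist_force: [0.0, 0.2, 0.6]
width: 0.0564
```

Request:
step_arm(
  increments="0 0 0 0 0 0; 0 0 0 0 0 0; 0 0 0 0 0 0; 0 0 0 0 0 0; 0 0 0 0 0 0",
  claw=1,
)

```text
time: 29.65
tool_pos: [0.6474, -0.049, 0.0771]
ee_rot: [3.141, 0.0, 1.583]
wrist_force: [-0.0, 0.7, -0.3]
width: 0.02
```

Request:
step_arm(
  increments="0 0 0 0 0 0; 0 0 0 0 0 0; 0 0 0 0 0 0; 0 0 0 0 0 0; 0 0 0 0 0 0",
)

```text
time: 30.15
tool_pos: [0.6472, -0.049, 0.0767]
ee_rot: [3.141, 0.0, 1.583]
wrist_force: [0.4, 0.4, 0.4]
width: 0.0117
```

Run:
```python
from h import *
ob()
```

```text
30.15 [ 0.6472 -0.049   0.0767] [3.141 0.    1.583] F [0.4 0.4 0.4] w 0.0117 q [-0.16  0.36  1.3  -0.    1.48 -0.17]
```

Request:
step_arm(
  increments="0 -1.5 0 0 0 0; 0 -2.5 0 0 0 0; 0 -2.5 0 0 0 0; 0 -2.5 0 0 0 0; 0 -2.0 0 0 0 0",
)

```text
time: 30.65
tool_pos: [0.537, -0.0499, 0.0766]
ee_rot: [3.139, -0.001, 1.583]
wrist_force: [2.8, 1.4, 0.8]
width: 0.0118
```

Request:
step_arm(
  increments="0 -1.5 0 0 0 0; 0 -0.7 0 0 0 0; 0 -0.3 0 0 0 0; 0 -0.1 0 0 0 0; 0 0 0 0 0 0",
)

```text
time: 31.15
tool_pos: [0.5135, -0.0501, 0.0767]
ee_rot: [3.136, -0.001, 1.583]
wrist_force: [5.0, 2.4, -3.0]
width: 0.0114
```

Run:
```python
from h import *
ob()
```

```text
31.15 [ 0.5135 -0.0501  0.0767] [ 3.136e+00 -1.000e-03  1.583e+00] F [ 5.   2.4 -3. ] w 0.0114 q [-0.21  0.07  1.65  0.    1.42 -0.22]
```

Request:
step_arm(
  increments="0 -0.2 0 0 0 0; 0 -0.1 0 0 0 0; 0 0 0 0 0 0",
)

```text
time: 31.45
tool_pos: [0.5134, -0.0501, 0.0767]
ee_rot: [3.13, -0.001, 1.583]
wrist_force: [14.0, 1.5, -7.2]
width: 0.0117
```

Request:
step_arm(
  increments="0 0 0 0 0 0; 0 0 0 0 0 0; 0 0 0 0 0 0; 0 0 0 0 0 0; 0 0 0 0 0 0",
  claw=0.1,
)

```text
time: 31.95
tool_pos: [0.5078, -0.0508, 0.0763]
ee_rot: [-3.141, 0.0, 1.583]
wrist_force: [0.2, 0.6, 0.2]
width: 0.0421
```

Request:
step_arm(
  increments="0 0 -2 0 0 0; 0 0 -3 0 0 0; 0 0 -3 0 0 0; 0 0 -3 0 0 0; 0 0 -3 0 0 0",
)

```text
time: 32.45
tool_pos: [0.5077, -0.0507, 0.2177]
ee_rot: [-3.141, 0.0, 1.583]
wrist_force: [-0.3, 0.7, 0.5]
width: 0.0422
```

Run:
```python
from h import *
ob(); plan(.605,-.18,.25,np.pi/2,5)
```

```text
32.45 [ 0.5077 -0.0507  0.2177] [-3.141  0.     1.583] F [-0.3  0.7  0.5] w 0.0422 q [-0.21 -0.    1.44 -0.    1.7  -0.22]
-2.61 1.92 -0.65  -0.000 0.000 0.002; -2.60 1.92 -0.65  0.000 -0.000 0.002; -2.60 1.93 -0.65  0.000 -0.000 0.002; -2.60 1.93 -0.65  0.000 -0.000 0.002; -2.59 1.94 -0.65  -0.000 -0.000 0.002
```

Run:
```python
from h import *
t=np.load('top0.npy'); s=np.load('scene0.npy')
f=lambda im,r0,c0,h=44: cv2.resize(cv2.convertScaleAbs(im[r0:r0+h,c0:c0+h],alpha=1.5),(390,390),interpolation=cv2.INTER_CUBIC)
a=np.hstack([f(t,132,430),f(t,196,341)]); 
save('drv',a)
b=cv2.resize(cv2.convertScaleAbs(s[165:240,155:215],alpha=1.6),(480,600),interpolation=cv2.INTER_CUBIC); save('drv2',b)
```

```text
(no output)
```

View pics/drv.png

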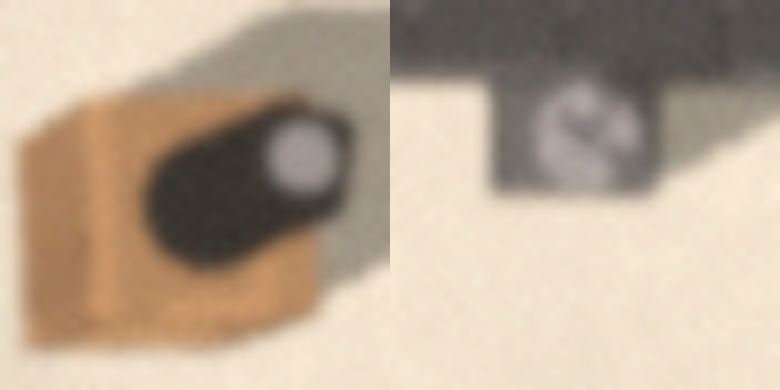

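View pics/drv2.png

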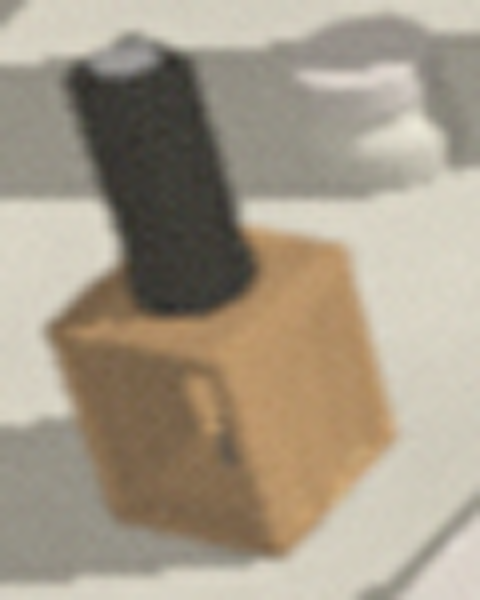

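Run:
```python
from h import *
fs=[np.load(f).astype(float).mean(2) for f in('top0.npy','t1.npy','t6.npy')]
im=np.mean(fs,0)
for c in [(.4492,-.0515),(.4505,-.0508)]:
  for z in(.083,.087):
    for rr in ((.006,.009),(.008,.0115)):
      th=np.linspace(0,2*np.pi,180,endpoint=False); acc=0
      for r in np.linspace(*rr,5):
        P=np.array([proj('top',[c[0]+r*np.cos(t),c[1]+r*np.sin(t),z]) for t in th],np.float32)
        acc=acc+cv2.remap(im.astype(np.float32),P[:,0:1],P[:,1:2],cv2.INTER_CUBIC)[:,0]
      h=[(acc*np.exp(-1j*k*th)).mean()/acc.mean() for k in range(1,7)]
      # dark (slot) direction: minimum of cos(4(th-a)) -> a=(arg+pi)/4
      print(c,z,rr,'|h|',np.abs(h).round(3),'slot yaw mod 90deg',round((np.degrees(np.angle(h[3]).conj())*1+180)/4%90,1) if 0 else round(((-np.degrees(np.angle(h[3])))+180)/4%90,1))
print('screw px',proj('top',[.4492,-.0515,.083]))
# centroid of bright disc
roi=im[196:225,350:378]; m=roi>0
a=cv2.resize(im[199:223,351:375].astype(np.uint8),(480,480),interpolation=cv2.INTER_CUBIC)
cv2.imwrite('pics/scr.png',cv2.normalize(a,None,0,255,cv2.NORM_MINMAX))
```

```text
(0.4492, -0.0515) 0.083 (0.006, 0.009) |h| [0.025 0.035 0.017 0.023 0.004 0.005] slot yaw mod 90deg 57.9
(0.4492, -0.0515) 0.083 (0.008, 0.0115) |h| [0.028 0.034 0.02  0.032 0.007 0.008] slot yaw mod 90deg 57.1
(0.4492, -0.0515) 0.087 (0.006, 0.009) |h| [0.021 0.038 0.019 0.021 0.005 0.005] slot yaw mod 90deg 58.1Traceback (most recent call last):
  File "<stdin>", line 9, in <module>
  File "h.py", line 16, in proj
    K,k1,e,R=cal(n); q=R.T@(np.array(p)-e); x,y=q[0]/-q[2],-q[1]/-q[2]; f=1+k1*(x*x+y*y)
             ~~~^^^
  File "h.py", line 5, in cal
    c=calibration(n); K=np.array(c["camera_matrix"]); o=np.array(c["orientation"])
ValueError: time passes only in moves, steps and waits
```

```bash
python3 - <<'E'
s=open('h.py').read()
s=s.replace('def cal(n):\n','import functools\n@functools.lru_cache(None)\ndef cal(n):\n'); open('h.py','w').write(s)
E
python3 - <<'E'
from h import *
t=np.load('top0.npy')
print('disc',onz('top',430+302/390*44,132+157/390*44,.173),'stand c',onz('top',453.2,155.5,.085))
print('screw',onz('top',363.0,211.5,.083))
for u,v in[(449.6,114.4),(580,104)]: print('cab base',onz('top',u,v,0),'if top .25',onz('top',u,v-14,.25))
d=cv2.inRange(cv2.resize(t[132:176,430:474],None,fx=8,fy=8,interpolation=cv2.INTER_CUBIC),(0,0,0),(75,75,75))
g=t[132:176,430:474].astype(int)
cs,_=cv2.findContours(d,cv2.RETR_EXTERNAL,cv2.CHAIN_APPROX_NONE); c=max(cs,key=cv2.contourArea)
h=cv2.approxPolyDP(cv2.convexHull(c),5,True)[:,0]/8+[430,132]; print(h.round(1).tolist())
# grey disc of handle top, screw disc
G=t.mean(2); 
for nm,(r0,r1,c0,c1),lo in(('disc',(140,160,456,474),85),):
    m=((G[r0:r1,c0:c1]>lo)&(t[r0:r1,c0:c1].max(2).astype(int)-t[r0:r1,c0:c1].min(2)<25)).astype(np.uint8)
    n,l,st,ce=cv2.connectedComponentsWithStats(m); print(nm,[(st[i,4],(ce[i]+[c0,r0]).round(2)) for i in range(1,n)])
ob()
E
```

```text
disc [ 0.60652107 -0.29544595] stand c [ 0.60534188 -0.29597395]
screw [ 0.44888378 -0.04981959]
cab base [ 0.74190166 -0.3139389 ] if top .25 [ 0.70964039 -0.23528781]
cab base [ 0.78676344 -0.7230534 ] if top .25 [ 0.74627956 -0.55983237]
[[469.2, 145.6], [469.9, 147.8], [469.1, 153.2], [467.2, 156.6], [454.4, 162.2], [451.8, 162.1], [447.6, 159.2], [446.4, 153.6], [447.5, 150.8], [449.8, 148.8], [461.6, 143.5], [464.0, 143.5]]
disc [(np.int32(124), array([469.15, 147.96])), (np.int32(32), array([463.69, 149.19]))]
32.45 [ 0.5077 -0.0507  0.2177] [-3.141  0.     1.583] F [-0.3  0.7  0.5] w 0.0422 q [-0.21 -0.    1.44 -0.    1.7  -0.22]
```

Run:
```python
from h import *
plan(.606,-.2957,.215,1.36,7)
```

```text
-3.52 1.36 0.04  -0.000 0.000 0.032; -3.47 1.47 0.04  0.000 -0.000 0.032; -3.42 1.58 0.04  0.000 -0.000 0.032; -3.37 1.69 0.04  -0.000 -0.000 0.032; -3.32 1.80 0.04  0.000 -0.000 0.032
-3.26 1.90 0.04  0.000 -0.000 0.032; -3.19 2.01 0.04  -0.000 -0.000 0.032
```

Request:
step_arm(
  increments="-3.5 1.35 0 0 0 0.032; -3.5 1.45 0 0 0 0.032; -3.4 1.6 0 0 0 0.032; -3.4 1.7 0 0 0 0.032; -3.3 1.8 0 0 0 0.032",
  claw=-0.5,
)

```text
time: 32.95
tool_pos: [0.5783, -0.2272, 0.2164]
ee_rot: [-3.141, 0.0, 1.421]
wrist_force: [0.6, 0.5, -0.1]
width: 0.0703
```

Request:
step_arm(
  increments="-3.25 1.9 0 0 0 0.032; -3.2 2.0 0 0 0 0.032; 0 0 0 0 0 0; 0 0 0 0 0 0",
)

```text
time: 33.35
tool_pos: [0.6057, -0.2961, 0.2153]
ee_rot: [-3.14, -0.001, 1.358]
wrist_force: [-0.5, -0.3, -0.4]
width: 0.0704
```

Run:
```python
from h import *
ob(); plan(.606,-.2957,.125,1.36,1)
im=snapshot('scene'); save('t8',cv2.convertScaleAbs(im[110:250,110:350],alpha=1.5),3.2)
```

```text
33.35 [ 0.6057 -0.2961  0.2153] [-3.140e+00 -1.000e-03  1.358e+00] F [-0.5 -0.3 -0.4] w 0.0704 q [-0.54  0.37  1.01  0.    1.76 -0.33]
0.03 0.04 9.03  -0.002 -0.001 -0.002
```

View pics/t8.png

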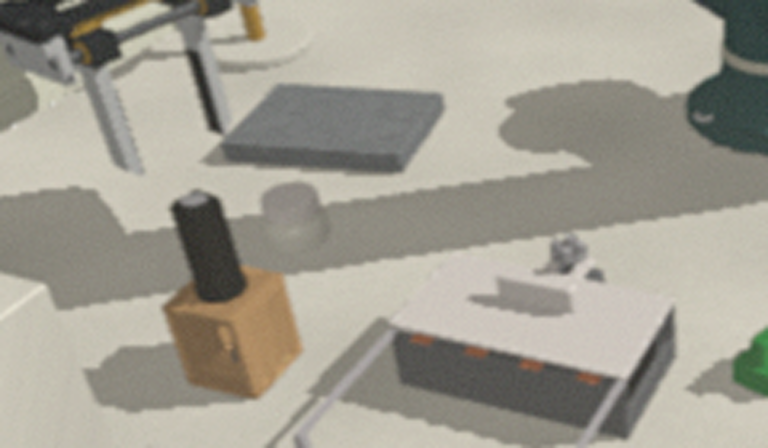

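Run:
```python
from h import *
print('tcp',proj('scene',[.6057,-.2961,.2153]),'seen mid',(110+172/3.2,110+148/3.2))
print('top disc',proj('scene',[.6065,-.2955,.173]),'seen',(110+195/3.2,110+200/3.2))
print('collar bottom-ish',proj('scene',[.6065,-.2955,.09]),'seen ~',(110+222/3.2,110+290/3.2))
s=.0467; a=1.358
for sg in(1,-1): print('finger',proj('scene',[.6057+sg*s*np.sin(a),-.2961-sg*s*np.cos(a),.2153]))
```

```text
tcp [165.1473963  157.25532134] seen mid (163.75, 156.25)
top disc [169.74914985 172.11586512] seen (170.9375, 172.5)
collar bottom-ish [178.11157281 198.68147919] seen ~ (179.375, 200.625)
finger [148.78652107 165.62675533]
finger [180.40310336 149.44392907]
```

Request:
step_arm(
  increments="0 0 2.5 0 0 0; 0 0 2.5 0 0 0; 0 0 2.5 0 0 0; 0 0 1.5 0 0 0; 0 0 0 0 0 0",
)

```text
time: 33.9
tool_pos: [0.6046, -0.2936, 0.124]
ee_rot: [-3.137, -0.002, 1.36]
wrist_force: [-0.2, 0.3, 0.9]
width: 0.0704
```

Request:
step_arm(
  increments="0 0 0 0 0 0; 0 0 0 0 0 0; 0 0 0 0 0 0; 0 0 0 0 0 0; 0 0 0 0 0 0",
  claw=1,
)

```text
time: 34.4
tool_pos: [0.6063, -0.2959, 0.1272]
ee_rot: [3.141, 0.0, 1.359]
wrist_force: [0.7, -0.3, 0.8]
width: 0.0342
```

Request:
step_arm(
  increments="0 0 0 0 0 0; 0 0 0 0 0 0; 0 0 0 0 0 0; 0 0 0 0 0 0; 0 0 0 0 0 0",
)

```text
time: 34.9
tool_pos: [0.6062, -0.2958, 0.1269]
ee_rot: [3.141, 0.0, 1.359]
wrist_force: [-0.5, 0.5, 3.3]
width: 0.0301
```

Run:
```python
from h import *
ob()
```

```text
34.9 [ 0.6062 -0.2958  0.1269] [3.141 0.    1.359] F [-0.5  0.5  3.3] w 0.0301 q [-0.54  0.39  1.16 -0.    1.59 -0.33]
```

Request:
step_arm(
  increments="0 0 0 0 0 0; 0 0 0 0 0 0; 0 0 0 0 0 0; 0 0 0 0 0 0; 0 0 0 0 0 0",
  claw=-0.35,
)

```text
time: 35.4
tool_pos: [0.606, -0.2956, 0.1262]
ee_rot: [-3.141, -0.0, 1.359]
wrist_force: [0.2, 0.2, -0.0]
width: 0.0626
```

Request:
step_arm(
  increments="0 0 0 0 0 -0.143; 0 0 0 0 0 -0.143; 0 0 0 0 0 -0.143; 0 0 0 0 0 -0.143; 0 0 0 0 0 -0.143",
)

```text
time: 35.9
tool_pos: [0.6061, -0.2957, 0.1264]
ee_rot: [-3.142, 0.0, 2.08]
wrist_force: [-0.7, 0.1, -0.5]
width: 0.0634
```

Request:
step_arm(
  increments="0 0 0 0 0 -0.143; 0 0 0 0 0 -0.143; 0 0 0 0 0 -0.143; 0 0 0 0 0 -0.143; 0 0 0 0 0 -0.143",
)

```text
time: 36.4
tool_pos: [0.6061, -0.2957, 0.1264]
ee_rot: [-3.142, -0.0, 2.795]
wrist_force: [-0.5, 0.3, 0.5]
width: 0.0637
```

Request:
step_arm(
  increments="0 0 0 0 0 -0.141; 0 0 0 0 0 0; 0 0 0 0 0 0; 0 0 0 0 0 0",
)

```text
time: 36.8
tool_pos: [0.6061, -0.2957, 0.1265]
ee_rot: [-3.142, -0.0, 2.928]
wrist_force: [-0.4, 0.1, -1.1]
width: 0.0635
```

Run:
```python
from h import *
ob(); plan(.6062,-.2958,.127,1.359+np.pi/2,1)
```

```text
36.8 [ 0.6061 -0.2957  0.1265] [-3.142 -0.     2.928] F [-0.4  0.1 -1.1] w 0.0635 q [-0.54  0.39  1.16 -0.    1.59 -1.89]
-0.01 -0.01 -0.05  -0.000 -0.000 -0.002
```

Request:
step_arm(
  increments="0 0 0 0 0 0; 0 0 0 0 0 0; 0 0 0 0 0 0; 0 0 0 0 0 0; 0 0 0 0 0 0",
  claw=1,
)

```text
time: 37.3
tool_pos: [0.6061, -0.2955, 0.1265]
ee_rot: [3.141, 0.0, 2.93]
wrist_force: [0.5, -0.2, -0.3]
width: 0.0299
```

Request:
step_arm(
  increments="0 0 0 0 0 0; 0 0 0 0 0 0; 0 0 0 0 0 0; 0 0 0 0 0 0; 0 0 0 0 0 0",
)

```text
time: 37.8
tool_pos: [0.6062, -0.2955, 0.1265]
ee_rot: [3.141, 0.0, 2.93]
wrist_force: [0.4, 0.5, 0.4]
width: 0.0302
```

Run:
```python
from h import *
ob()
```

```text
37.8 [ 0.6062 -0.2955  0.1265] [3.141 0.    2.93 ] F [0.4 0.5 0.4] w 0.0302 q [-0.54  0.39  1.16  0.    1.59 -1.9 ]
```

Request:
step_arm(
  increments="0 0 -1.5 0 0 0; 0 0 -2.5 0 0 0; 0 0 -3 0 0 0; 0 0 -3 0 0 0; 0 0 -2.5 0 0 0",
)

```text
time: 38.3
tool_pos: [0.606, -0.2962, 0.2544]
ee_rot: [-3.14, 0.002, 2.929]
wrist_force: [0.4, -0.8, -2.8]
width: 0.03
```

Request:
step_arm(
  increments="0 0 0 0 0 0; 0 0 0 0 0 0; 0 0 0 0 0 0",
)

```text
time: 38.6
tool_pos: [0.6054, -0.2954, 0.249]
ee_rot: [3.141, -0.004, 2.93]
wrist_force: [1.0, -0.3, -1.2]
width: 0.03
```

Run:
```python
from h import *
ob(); plan(.4492,-.0508,.25,2.574,8)
```

```text
38.6 [ 0.6054 -0.2954  0.249 ] [ 3.141 -0.004  2.93 ] F [ 1.  -0.3 -1.2] w 0.03 q [-0.54  0.37  0.94 -0.    1.83 -1.9 ]
2.55 2.58 0.00  0.001 -0.004 0.044; 2.66 2.46 -0.01  0.000 -0.000 0.044; 2.77 2.34 -0.01  0.000 -0.000 0.044; 2.87 2.22 -0.01  0.000 -0.000 0.044; 2.97 2.09 -0.01  0.000 -0.000 0.044
3.06 1.95 -0.01  0.000 -0.000 0.044; 3.14 1.81 -0.01  -0.000 -0.000 0.044; 3.22 1.67 -0.01  0.000 -0.000 0.044
```

Request:
step_arm(
  increments="2.55 2.6 0 0 0 0.044; 2.65 2.45 0 0 0 0.044; 2.75 2.35 0 0 0 0.044; 2.85 2.2 0 0 0 0.044; 2.95 2.1 0 0 0 0.044",
)

```text
time: 39.1
tool_pos: [0.5072, -0.1416, 0.2489]
ee_rot: [-3.141, -0.004, 2.708]
wrist_force: [0.7, 0.4, -1.7]
width: 0.0298
```

Request:
step_arm(
  increments="3.05 1.95 0 0 0 0.044; 3.15 1.8 0 0 0 0.044; 3.2 1.65 0 0 0 0.044; 0 0 0 0 0 0; 0 0 0 0 0 0",
)

```text
time: 39.6
tool_pos: [0.4495, -0.0515, 0.2501]
ee_rot: [-3.14, -0.001, 2.579]
wrist_force: [-0.1, -0.6, -1.7]
width: 0.0301
```

Request:
step_arm(
  increments="0 0 1 0 0 0; 0 0 1 0 0 0; 0 0 1 0 0 0; 0 0 0 0 0 0; 0 0 0 0 0 0",
)

```text
time: 40.1
tool_pos: [0.45, -0.0522, 0.2206]
ee_rot: [-3.141, -0.002, 2.577]
wrist_force: [-0.3, 0.4, -1.5]
width: 0.0298
```

Run:
```python
from h import *
ob(); plan(.4492,-.0508,.21,2.574,1)
im=snapshot('scene'); np.save('s9.npy',im); save('t9',cv2.convertScaleAbs(im[150:230,240:330],alpha=1.5),7)
p=get_obs()['tool_pos']; print('bit tip px',proj('scene',[p[0],p[1],p[2]-.1165]),'head top px',proj('scene',[.4492,-.0508,.087]))
```

```text
40.1 [ 0.45   -0.0522  0.2206] [-3.141e+00 -2.000e-03  2.577e+00] F [-0.3  0.4 -1.5] w 0.0298 q [-0.24 -0.13  1.56 -0.    1.72 -1.25]
0.14 0.07 1.06  -0.001 -0.002 0.003
bit tip px [285.59997303 180.05568588] head top px [286.71709128 185.29432864]
```

View pics/t9.png

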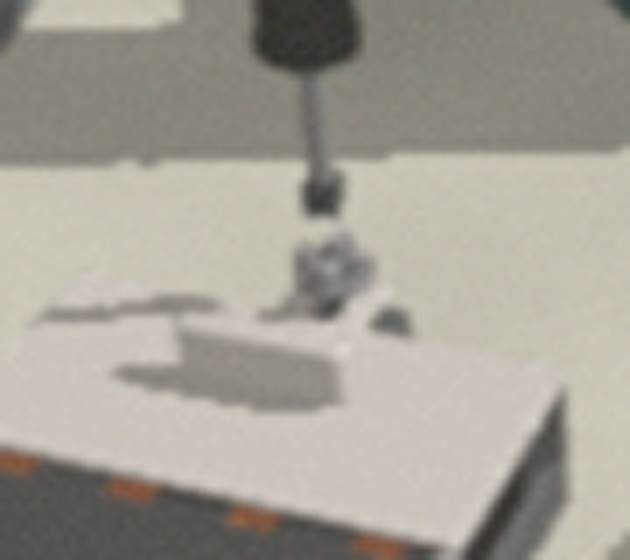

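Request:
step_arm(
  increments="0.17 0.13 0.6 0 0 0; 0 0 0.6 0 0 0; 0 0 0 0 0 0; 0 0 0 0 0 0; 0 0 0 0 0 0",
)

```text
time: 40.65
tool_pos: [0.4495, -0.0499, 0.2096]
ee_rot: [3.142, 0.0, 2.578]
wrist_force: [-0.2, 0.2, -1.5]
width: 0.0301
```

Request:
step_arm(
  increments="0 0 0.4 0 0 0; 0 0 0.2 0 0 0; 0 0 0 0 0 0; 0 0 0 0 0 0",
)

```text
time: 41.05
tool_pos: [0.4494, -0.0499, 0.2033]
ee_rot: [-3.141, -0.0, 2.578]
wrist_force: [-0.2, -0.7, -0.4]
width: 0.0299
```

Run:
```python
from h import *
ob()
```

```text
41.05 [ 0.4494 -0.0499  0.2033] [-3.141 -0.     2.578] F [-0.2 -0.7 -0.4] w 0.0299 q [-0.24 -0.13  1.59 -0.    1.68 -1.24]
```

Request:
step_arm(
  increments="0 0 0.2 0 0 0; 0 0 0.2 0 0 0; 0 0 0 0 0 0; 0 0 0 0 0 0",
)

```text
time: 41.45
tool_pos: [0.4494, -0.0499, 0.1993]
ee_rot: [-3.141, -0.0, 2.578]
wrist_force: [1.0, -0.4, -1.9]
width: 0.0299
```

Request:
step_arm(
  increments="0 0 0.1 0 0 0; 0 0 0.1 0 0 0; 0 0 0 0 0 0; 0 0 0 0 0 0",
)

```text
time: 41.85
tool_pos: [0.4494, -0.0499, 0.1974]
ee_rot: [-3.142, 0.0, 2.578]
wrist_force: [0.0, 0.2, -1.6]
width: 0.03
```

Run:
```python
from h import *
ob()
```

```text
41.85 [ 0.4494 -0.0499  0.1974] [-3.142  0.     2.578] F [ 0.   0.2 -1.6] w 0.03 q [-0.24 -0.13  1.6  -0.    1.67 -1.24]
```

Request:
step_arm(
  increments="0 0 0.1 0 0 0; 0 0 0.1 0 0 0; 0 0 0.1 0 0 0; 0 0 0 0 0 0; 0 0 0 0 0 0",
)

```text
time: 42.35
tool_pos: [0.4495, -0.0499, 0.1948]
ee_rot: [3.142, 0.0, 2.578]
wrist_force: [-0.7, -0.3, 0.6]
width: 0.0299
```

Request:
step_arm(
  increments="0 0 0.1 0 0 0; 0 0 0 0 0 0; 0 0 0 0 0 0",
)

```text
time: 42.65
tool_pos: [0.4496, -0.0499, 0.1947]
ee_rot: [3.141, 0.001, 2.578]
wrist_force: [-1.7, -0.4, 4.9]
width: 0.0297
```

Run:
```python
from h import *
ob()
```

```text
42.65 [ 0.4496 -0.0499  0.1947] [3.141e+00 1.000e-03 2.578e+00] F [-1.7 -0.4  4.9] w 0.0297 q [-0.24 -0.13  1.61 -0.    1.67 -1.24]
```

Request:
step_arm(
  increments="0 0 0.01 0 0 0.1; 0 0 0.01 0 0 0.1; 0 0 0.01 0 0 0.1; 0 0 0.01 0 0 0.1; 0 0 0.01 0 0 0.1",
)

```text
time: 43.15
tool_pos: [0.4497, -0.0503, 0.1945]
ee_rot: [3.141, 0.002, 2.074]
wrist_force: [-2.4, -0.5, 5.6]
width: 0.0298
```

Run:
```python
from h import *
ob(); print(get_obs()['wrist_torque'])
```

```text
43.15 [ 0.4497 -0.0503  0.1945] [3.141e+00 2.000e-03 2.074e+00] F [-2.4 -0.5  5.6] w 0.0298 q [-0.24 -0.13  1.61 -0.    1.66 -0.74]
[-0.13635238  0.47443247  0.12012165]
```

Request:
step_arm(
  increments="0 0 0.01 0 0 0.12; 0 0 0.01 0 0 0.12; 0 0 0.01 0 0 0.12; 0 0 0.01 0 0 0.12; 0 0 0.01 0 0 0.12",
)

```text
time: 43.65
tool_pos: [0.4496, -0.0503, 0.194]
ee_rot: [3.14, 0.001, 1.473]
wrist_force: [-3.0, -0.8, 6.0]
width: 0.0298
```

Run:
```python
from h import *
ob(); print(get_obs()['wrist_torque'])
```

```text
43.65 [ 0.4496 -0.0503  0.194 ] [3.140e+00 1.000e-03 1.473e+00] F [-3.  -0.8  6. ] w 0.0298 q [-0.24 -0.13  1.61 -0.    1.66 -0.14]
[-0.08683946  0.50369532  0.0773828 ]
```

Request:
step_arm(
  increments="0 0 0.01 0 0 0.128; 0 0 0.01 0 0 0.128; 0 0 0.01 0 0 0.128; 0 0 0.01 0 0 0.128; 0 0 0.01 0 0 0.128",
)

```text
time: 44.15
tool_pos: [0.4496, -0.0503, 0.1935]
ee_rot: [3.14, -0.0, 0.833]
wrist_force: [-1.8, -0.7, 6.4]
width: 0.0295
```

Request:
step_arm(
  increments="0 0 0.01 0 0 0.128; 0 0 0.01 0 0 0.128; 0 0 0.01 0 0 0.128; 0 0 0.01 0 0 0.128; 0 0 0.01 0 0 0.128",
)

```text
time: 44.65
tool_pos: [0.4496, -0.0503, 0.193]
ee_rot: [3.14, -0.001, 0.193]
wrist_force: [-2.6, -0.0, 6.8]
width: 0.0302
```

Request:
step_arm(
  increments="0 0 0.01 0 0 0.128; 0 0 0.01 0 0 0.128; 0 0 0.01 0 0 0.128; 0 0 0.01 0 0 0.128; 0 0 0.01 0 0 0.128",
)

```text
time: 45.15
tool_pos: [0.4495, -0.0503, 0.1924]
ee_rot: [3.141, -0.002, -0.447]
wrist_force: [-2.5, -0.5, 6.5]
width: 0.0299
```

Request:
step_arm(
  increments="0 0 0.01 0 0 0.128; 0 0 0.01 0 0 0.128; 0 0 0.01 0 0 0.128; 0 0 0.01 0 0 0.128; 0 0 0.01 0 0 0.12",
)

```text
time: 45.65
tool_pos: [0.4494, -0.0502, 0.1919]
ee_rot: [-3.141, -0.001, -1.079]
wrist_force: [-1.7, 0.4, 7.2]
width: 0.0303
```

Run:
```python
from h import *
ob(); print(get_obs()['wrist_torque'])
```

```text
45.65 [ 0.4494 -0.0502  0.1919] [-3.141e+00 -1.000e-03 -1.079e+00] F [-1.7  0.4  7.2] w 0.0303 q [-0.24 -0.13  1.61 -0.    1.66  2.41]
[0.08183897 0.70886861 0.14687352]
```

Request:
step_arm(
  increments="0 0 -0.2 0 0 -0.03; 0 0 -0.6 0 0 0; 0 0 -0.8 0 0 0; 0 0 -0.4 0 0 0; 0 0 0 0 0 0",
)

```text
time: 46.15
tool_pos: [0.45, -0.0499, 0.2115]
ee_rot: [-3.14, -0.001, -1.044]
wrist_force: [0.2, -0.1, -1.1]
width: 0.0298
```

Request:
step_arm(
  increments="0 0 0 0 0 -0.148; 0 0 0 0 0 -0.148; 0 0 0 0 0 -0.148; 0 0 0 0 0 -0.148; 0 0 0 0 0 -0.148",
)

```text
time: 46.65
tool_pos: [0.4493, -0.0498, 0.2102]
ee_rot: [-3.142, 0.001, -0.298]
wrist_force: [0.7, 1.2, -1.0]
width: 0.03
```

Request:
step_arm(
  increments="0 0 0 0 0 -0.148; 0 0 0 0 0 -0.148; 0 0 0 0 0 -0.148; 0 0 0 0 0 -0.148; 0 0 0 0 0 -0.148",
)

```text
time: 47.15
tool_pos: [0.4494, -0.0498, 0.2102]
ee_rot: [-3.141, 0.0, 0.442]
wrist_force: [0.0, -0.3, -1.6]
width: 0.0297
```

Request:
step_arm(
  increments="0 0 0 0 0 -0.148; 0 0 0 0 0 -0.148; 0 0 0 0 0 -0.148; 0 0 0 0 0 -0.148; 0 0 0 0 0 -0.148",
)

```text
time: 47.65
tool_pos: [0.4494, -0.0498, 0.2102]
ee_rot: [-3.141, 0.0, 1.182]
wrist_force: [-0.0, -0.5, -1.5]
width: 0.0298
```

Request:
step_arm(
  increments="0 0 0 0 0 -0.148; 0 0 0 0 0 -0.148; 0 0 0 0 0 -0.148; 0 0 0 0 0 -0.148; 0 0 0 0 0 -0.148",
)

```text
time: 48.15
tool_pos: [0.4493, -0.0498, 0.2102]
ee_rot: [-3.141, -0.0, 1.922]
wrist_force: [-0.2, 0.1, -1.7]
width: 0.03
```

Request:
step_arm(
  increments="0 0 0 0 0 -0.148; 0 0 0 0 0 -0.148; 0 0 0 0 0 -0.148; 0 0 0 0 0 -0.148; 0 0 0 0 0 -0.148",
)

```text
time: 48.65
tool_pos: [0.4493, -0.0498, 0.2102]
ee_rot: [-3.142, -0.001, 2.662]
wrist_force: [-0.4, -0.3, -1.6]
width: 0.0303
```

Request:
step_arm(
  increments="0 0 0 0 0 -0.148; 0 0 0 0 0 -0.148; 0 0 0 0 0 -0.148; 0 0 0 0 0 -0.148; 0 0 0 0 0 -0.148",
)

```text
time: 49.15
tool_pos: [0.4493, -0.0498, 0.2102]
ee_rot: [3.141, -0.0, -2.881]
wrist_force: [-0.4, -0.1, -2.0]
width: 0.0302
```

Run:
```python
from h import *
ob(); plan(.4494,-.0502,.21,-1.079+1.5*np.pi+.03,2)
```

```text
49.15 [ 0.4493 -0.0498  0.2102] [ 3.141 -0.    -2.881] F [-0.4 -0.1 -2. ] w 0.0302 q [-0.24 -0.13  1.58 -0.    1.7  -2.07]
0.00 -0.02 0.01  0.000 -0.000 -0.131; 0.00 -0.02 0.01  0.000 0.000 -0.131
```

Request:
step_arm(
  increments="0 0 0 0 0 -0.131; 0 0 0 0 0 -0.131; 0 0 0.4 0 0 0; 0 0 0.4 0 0 0; 0 0 0 0 0 0",
)

```text
time: 49.65
tool_pos: [0.4489, -0.0498, 0.2013]
ee_rot: [3.14, -0.002, -2.627]
wrist_force: [-0.8, -0.5, -2.1]
width: 0.0298
```

Request:
step_arm(
  increments="0 0 0.3 0 0 0; 0 0 0.3 0 0 0; 0 0 0.3 0 0 0; 0 0 0 0 0 0; 0 0 0 0 0 0",
)

```text
time: 50.15
tool_pos: [0.4495, -0.0501, 0.1933]
ee_rot: [-3.141, -0.0, -2.626]
wrist_force: [0.7, -1.2, -2.6]
width: 0.0301
```

Request:
step_arm(
  increments="0 0 0.1 0 0 0; 0 0 0.1 0 0 0; 0 0 0.1 0 0 0; 0 0 0 0 0 0; 0 0 0 0 0 0",
)

```text
time: 50.65
tool_pos: [0.4497, -0.05, 0.1919]
ee_rot: [-3.14, 0.001, -2.625]
wrist_force: [-0.8, -0.2, 5.7]
width: 0.03
```

Run:
```python
from h import *
ob()
```

```text
50.65 [ 0.4497 -0.05    0.1919] [-3.140e+00  1.000e-03 -2.625e+00] F [-0.8 -0.2  5.7] w 0.03 q [-0.24 -0.13  1.61 -0.    1.66 -2.32]
```

Request:
step_arm(
  increments="0 0 0.01 0 0 0.13; 0 0 0.01 0 0 0.13; 0 0 0.01 0 0 0.13; 0 0 0.01 0 0 0.13; 0 0 0.01 0 0 0.13",
)

```text
time: 51.15
tool_pos: [0.4497, -0.0502, 0.1914]
ee_rot: [-3.141, 0.002, 3.003]
wrist_force: [-1.8, -0.9, 5.8]
width: 0.0302
```

Request:
step_arm(
  increments="0 0 0.01 0 0 0.13; 0 0 0.01 0 0 0.13; 0 0 0.01 0 0 0.13; 0 0 0.01 0 0 0.13; 0 0 0.01 0 0 0.13",
)

```text
time: 51.65
tool_pos: [0.4497, -0.0503, 0.1909]
ee_rot: [3.141, 0.002, 2.353]
wrist_force: [-1.6, -1.6, 5.4]
width: 0.0304
```

Request:
step_arm(
  increments="0 0 0.01 0 0 0.13; 0 0 0.01 0 0 0.13; 0 0 0.01 0 0 0.13; 0 0 0.01 0 0 0.13; 0 0 0.01 0 0 0.13",
)

```text
time: 52.15
tool_pos: [0.4496, -0.0502, 0.1904]
ee_rot: [3.14, 0.001, 1.703]
wrist_force: [-1.3, -1.6, 6.2]
width: 0.0299
```

Request:
step_arm(
  increments="0 0 0.01 0 0 0.13; 0 0 0.01 0 0 0.13; 0 0 0.01 0 0 0.13; 0 0 0.01 0 0 0.13; 0 0 0.01 0 0 0.13",
)

```text
time: 52.65
tool_pos: [0.4495, -0.0502, 0.1898]
ee_rot: [3.14, 0.0, 1.053]
wrist_force: [-1.9, -1.4, 5.6]
width: 0.0298
```

Request:
step_arm(
  increments="0 0 0.01 0 0 0.13; 0 0 0.01 0 0 0.13; 0 0 0.01 0 0 0.13; 0 0 0.01 0 0 0.13; 0 0 0.01 0 0 0.13",
)

```text
time: 53.15
tool_pos: [0.4495, -0.0502, 0.1893]
ee_rot: [3.14, -0.001, 0.403]
wrist_force: [-2.2, -0.9, 5.1]
width: 0.0301
```

Request:
step_arm(
  increments="0 0 0.01 0 0 0.13; 0 0 0.01 0 0 0.13; 0 0 0.01 0 0 0.13; 0 0 0.01 0 0 0.13; 0 0 0.01 0 0 0.13",
)

```text
time: 53.65
tool_pos: [0.4494, -0.0502, 0.1888]
ee_rot: [3.141, -0.001, -0.247]
wrist_force: [-3.4, -1.7, 4.4]
width: 0.0298
```

Run:
```python
from h import *
ob(); print(get_obs()['wrist_torque'])
```

```text
53.65 [ 0.4494 -0.0502  0.1888] [ 3.141e+00 -1.000e-03 -2.470e-01] F [-3.4 -1.7  4.4] w 0.0298 q [-0.24 -0.13  1.62 -0.    1.65  1.58]
[-0.20659076  0.55992299  0.11398439]
```

Request:
step_arm(
  increments="0 0 0.015 0 0 0.13; 0 0 0.015 0 0 0.13; 0 0 0.015 0 0 0.13; 0 0 0.015 0 0 0.13; 0 0 0.015 0 0 0.13",
)

```text
time: 54.15
tool_pos: [0.4494, -0.0501, 0.1882]
ee_rot: [-3.141, -0.001, -0.897]
wrist_force: [-2.5, -0.5, 5.8]
width: 0.0301
```

Request:
step_arm(
  increments="0 0 0.01 0 0 0.13; 0 0 0.01 0 0 0.06; 0 0 0 0 0 0",
)

```text
time: 54.45
tool_pos: [0.4494, -0.0501, 0.1881]
ee_rot: [-3.141, -0.001, -1.083]
wrist_force: [-1.8, -1.3, 7.4]
width: 0.0299
```

Run:
```python
from h import *
ob(); print(get_obs()['wrist_torque'])
```

```text
54.45 [ 0.4494 -0.0501  0.1881] [-3.141e+00 -1.000e-03 -1.083e+00] F [-1.8 -1.3  7.4] w 0.0299 q [-0.24 -0.13  1.62 -0.    1.65  2.42]
[-0.02716193  0.6895286   0.08707657]
```

Request:
step_arm(
  increments="0 0 -0.2 0 0 -0.03; 0 0 -0.6 0 0 0; 0 0 -0.8 0 0 0; 0 0 -0.4 0 0 0; 0 0 0 0 0 0",
)

```text
time: 54.95
tool_pos: [0.4499, -0.0499, 0.2075]
ee_rot: [-3.14, -0.001, -1.052]
wrist_force: [0.4, 0.1, -1.8]
width: 0.0303
```

Request:
step_arm(
  increments="0 0 0 0 0 -0.143; 0 0 0 0 0 -0.143; 0 0 0 0 0 -0.143; 0 0 0 0 0 -0.143; 0 0 0 0 0 -0.143",
)

```text
time: 55.45
tool_pos: [0.4493, -0.0498, 0.2062]
ee_rot: [-3.142, 0.001, -0.331]
wrist_force: [0.1, 0.1, -2.0]
width: 0.0301
```

Request:
step_arm(
  increments="0 0 0 0 0 -0.143; 0 0 0 0 0 -0.143; 0 0 0 0 0 -0.143; 0 0 0 0 0 -0.143; 0 0 0 0 0 -0.143",
)

```text
time: 55.95
tool_pos: [0.4493, -0.0498, 0.2062]
ee_rot: [-3.141, 0.0, 0.384]
wrist_force: [0.0, -0.5, -1.4]
width: 0.0302
```

Request:
step_arm(
  increments="0 0 0 0 0 -0.141; 0 0 0 0 0 0; 0 0 0.4 0 0 0; 0 0 0.4 0 0 0; 0 0 0 0 0 0",
)

```text
time: 56.45
tool_pos: [0.4489, -0.0497, 0.1974]
ee_rot: [-3.14, 0.001, 0.518]
wrist_force: [-0.1, 0.8, -1.7]
width: 0.03
```

Request:
step_arm(
  increments="0 0 0.3 0 0 0; 0 0 0.3 0 0 0; 0 0 0.3 0 0 0; 0 0 0 0 0 0; 0 0 0 0 0 0",
)

```text
time: 56.95
tool_pos: [0.4494, -0.0501, 0.1893]
ee_rot: [3.141, 0.001, 0.519]
wrist_force: [-0.5, -0.6, -2.3]
width: 0.0301
```

Request:
step_arm(
  increments="0 0 0.1 0 0 0; 0 0 0.1 0 0 0; 0 0 0.1 0 0 0; 0 0 0 0 0 0; 0 0 0 0 0 0",
)

```text
time: 57.45
tool_pos: [0.4496, -0.0501, 0.1881]
ee_rot: [3.14, -0.001, 0.519]
wrist_force: [-1.8, -1.6, 5.5]
width: 0.0298
```

Run:
```python
from h import *
ob(); print(get_obs()['wrist_torque'])
```

```text
57.45 [ 0.4496 -0.0501  0.1881] [ 3.14e+00 -1.00e-03  5.19e-01] F [-1.8 -1.6  5.5] w 0.0298 q [-0.24 -0.13  1.62 -0.    1.65  0.82]
[-0.31740909  0.60129942  0.01016809]
```

Request:
step_arm(
  increments="0 0 0.01 0 0 0.1; 0 0 0.01 0 0 0.1; 0 0 0.01 0 0 0.1; 0 0 0.01 0 0 0.1; 0 0 0.01 0 0 0.1",
)

```text
time: 57.95
tool_pos: [0.4495, -0.0501, 0.1879]
ee_rot: [3.14, -0.001, 0.017]
wrist_force: [-2.2, -1.3, 6.5]
width: 0.0307
```

Run:
```python
from h import *
ob(); print(get_obs()['wrist_torque'])
```

```text
57.95 [ 0.4495 -0.0501  0.1879] [ 3.14e+00 -1.00e-03  1.70e-02] F [-2.2 -1.3  6.5] w 0.0307 q [-0.24 -0.13  1.62 -0.    1.65  1.32]
[-0.32676135  0.90744801  1.01577462]
```

Request:
step_arm(
  increments="0 0 0.01 0 0 0.08; 0 0 0.01 0 0 0.08; 0 0 0.01 0 0 0.08; 0 0 0 0 0 0",
)

```text
time: 58.35
tool_pos: [0.4491, -0.0502, 0.1878]
ee_rot: [3.14, -0.001, -0.219]
wrist_force: [-4.3, -1.6, 7.0]
width: 0.0336
```

Run:
```python
from h import *
ob(); print(get_obs()['wrist_torque'])
```

```text
58.35 [ 0.4491 -0.0502  0.1878] [ 3.14e+00 -1.00e-03 -2.19e-01] F [-4.3 -1.6  7. ] w 0.0336 q [-0.24 -0.13  1.62 -0.    1.65  1.55]
[-0.47899464  1.06617939  1.29729067]
```

Request:
step_arm(
  increments="0 0 0 0 0 -0.08; 0 0 0 0 0 -0.08; 0 0 0 0 0 -0.08; 0 0 0 0 0 -0.08; 0 0 0 0 0 0",
)

```text
time: 58.85
tool_pos: [0.4492, -0.0504, 0.1877]
ee_rot: [3.14, -0.001, 0.1]
wrist_force: [-3.9, -1.8, 7.1]
width: 0.0318
```

Run:
```python
from h import *
ob(); print(get_obs()['wrist_torque'])
```

```text
58.85 [ 0.4492 -0.0504  0.1877] [ 3.14e+00 -1.00e-03  1.00e-01] F [-3.9 -1.8  7.1] w 0.0318 q [-0.24 -0.13  1.62 -0.    1.65  1.23]
[-0.4116169   0.98267693  0.15193849]
```

Request:
step_arm(
  increments="0 0 -0.3 0 0 0; 0 0 -1 0 0 0; 0 0 -2 0 0 0; 0 0 -2.5 0 0 0; 0 0 -1.2 0 0 0",
)

```text
time: 59.35
tool_pos: [0.4507, -0.0495, 0.2589]
ee_rot: [3.141, -0.005, 0.099]
wrist_force: [0.5, 0.4, -1.5]
width: 0.0321
```

Request:
step_arm(
  increments="0 0 0 0 0 0; 0 0 0 0 0 0",
)

```text
time: 59.55
tool_pos: [0.4495, -0.0497, 0.2554]
ee_rot: [-3.141, -0.0, 0.099]
wrist_force: [0.2, -0.0, -2.2]
width: 0.0322
```

Run:
```python
from h import *
ob(); plan(.606,-.2957,.257,.1,8)
im=snapshot('scene'); save('t10',cv2.convertScaleAbs(im[120:250,200:350],alpha=1.5),5)
p=get_obs()['tool_pos']; print((proj('scene',[p[0],p[1],p[2]-.1165])-[200,120])*5)
```

```text
59.55 [ 0.4495 -0.0497  0.2554] [-3.141 -0.     0.099] F [ 0.2 -0.  -2.2] w 0.0322 q [-0.24 -0.14  1.49  0.    1.79  1.24]
1.64 3.25 -0.02  -0.000 -0.000 -0.000; 1.64 3.25 -0.02  0.000 0.000 -0.000; 1.64 3.25 -0.02  -0.000 0.000 -0.000; 1.64 3.25 -0.02  0.000 0.000 -0.000; 1.64 3.25 -0.02  0.000 0.000 -0.000
1.64 3.25 -0.02  -0.000 0.000 -0.000; 1.64 3.26 -0.02  0.000 0.000 -0.000; 1.64 3.26 -0.02  0.000 0.000 -0.000
[428.33944661 248.36136565]
```

View pics/t10.png

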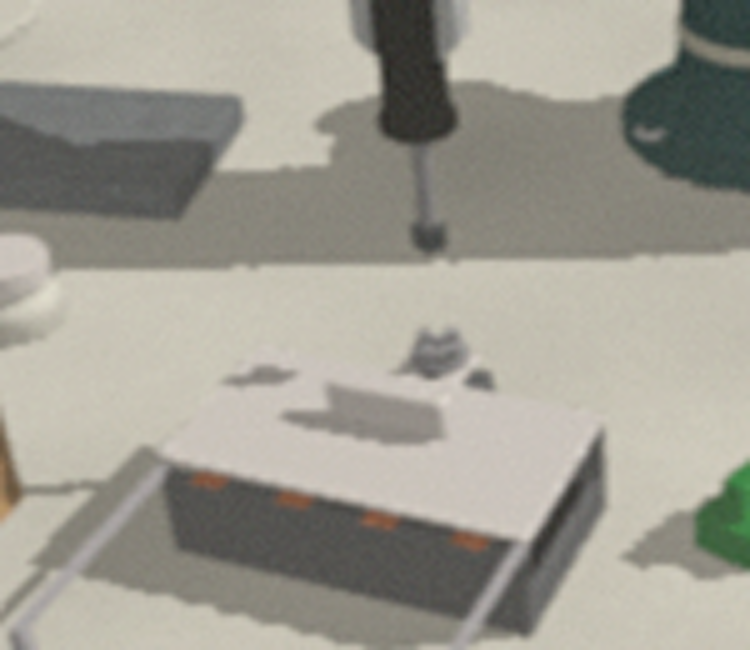

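Request:
step_arm(
  increments="1.65 3.25 0 0 0 0; 1.65 3.25 0 0 0 0; 1.65 3.25 0 0 0 0; 1.65 3.25 0 0 0 0; 1.65 3.25 0 0 0 0",
)

```text
time: 60.1
tool_pos: [0.5477, -0.2043, 0.2537]
ee_rot: [-3.14, 0.002, 0.099]
wrist_force: [0.7, 0.6, -1.4]
width: 0.0324
```

Request:
step_arm(
  increments="1.65 3.25 0 0 0 0; 1.65 3.25 0 0 0 0; 1.65 3.25 0 0 0 0; 0 0 0 0 0 0; 0 0 0 0 0 0",
)

```text
time: 60.6
tool_pos: [0.606, -0.2957, 0.2524]
ee_rot: [-3.138, 0.004, 0.098]
wrist_force: [-0.2, 0.1, -2.5]
width: 0.0318
```

Request:
step_arm(
  increments="0 0 1 0 0 0; 0 0 1 0 0 0; 0 0 0 0 0 0; 0 0 0 0 0 0",
)

```text
time: 61.0
tool_pos: [0.606, -0.2947, 0.2355]
ee_rot: [-3.141, 0.001, 0.1]
wrist_force: [-0.3, 0.8, -1.9]
width: 0.0312
```

Run:
```python
from h import *
ob(); plan(.606,-.2957,.127,.1,1)
```

```text
61.0 [ 0.606  -0.2947  0.2355] [-3.141e+00  1.000e-03  1.000e-01] F [-0.3  0.8 -1.9] w 0.0312 q [-0.54  0.37  0.97 -0.    1.8   0.93]
-0.00 0.11 10.85  -0.000 0.001 -0.000
```

Request:
step_arm(
  increments="0 0.1 1.5 0 0 0; 0 0 1.5 0 0 0; 0 0 1.5 0 0 0; 0 0 1.5 0 0 0; 0 0 0 0 0 0",
)

```text
time: 61.5
tool_pos: [0.6049, -0.2957, 0.171]
ee_rot: [-3.137, 0.006, 0.099]
wrist_force: [0.1, 0.2, -2.6]
width: 0.0316
```

Request:
step_arm(
  increments="0 0 1.2 0 0 0; 0 0 1.2 0 0 0; 0 0 1.2 0 0 0; 0 0 0.6 0 0 0; 0 0 0 0 0 0",
)

```text
time: 62.0
tool_pos: [0.6058, -0.2962, 0.1318]
ee_rot: [-3.14, 0.002, 0.099]
wrist_force: [0.2, -0.3, -0.5]
width: 0.0315
```

Request:
step_arm(
  increments="0 0 0.3 0 0 0; 0 0 0.2 0 0 0; 0 0 0 0 0 0; 0 0 0 0 0 0",
)

```text
time: 62.4
tool_pos: [0.6067, -0.2967, 0.1292]
ee_rot: [3.141, -0.001, 0.099]
wrist_force: [0.5, 0.4, -0.7]
width: 0.0317
```

Run:
```python
from h import *
ob()
```

```text
62.4 [ 0.6067 -0.2967  0.1292] [ 3.141e+00 -1.000e-03  9.900e-02] F [ 0.5  0.4 -0.7] w 0.0317 q [-0.54  0.39  1.16 -0.    1.6   0.93]
```

Request:
step_arm(
  increments="0 0 0.1 0 0 0; 0 0 0.1 0 0 0; 0 0 0.05 0 0 0; 0 0 0 0 0 0; 0 0 0 0 0 0",
)

```text
time: 62.9
tool_pos: [0.6066, -0.2966, 0.1264]
ee_rot: [3.141, -0.0, 0.099]
wrist_force: [-0.1, 0.1, -0.9]
width: 0.0315
```

Request:
step_arm(
  increments="0 0 0 0 0 0; 0 0 0 0 0 0; 0 0 0 0 0 0; 0 0 0 0 0 0; 0 0 0 0 0 0",
  claw=-0.3,
)

```text
time: 63.4
tool_pos: [0.6066, -0.2966, 0.1264]
ee_rot: [3.141, -0.0, 0.099]
wrist_force: [0.6, -0.4, -0.2]
width: 0.0611
```

Request:
step_arm(
  increments="0 0 -2 0 0 0; 0 0 -3 0 0 0; 0 0 -3 0 0 0; 0 0 -3 0 0 0; 0 0 -3 0 0 0",
)

```text
time: 63.9
tool_pos: [0.6064, -0.2965, 0.2675]
ee_rot: [3.141, -0.0, 0.099]
wrist_force: [0.1, -0.9, -0.1]
width: 0.0611
```

Request:
step_arm(
  increments="-4 0 0 0 0 0; -4 0 0 0 0 0; -4 0 0 0 0 0; -4 0 0 0 0 0; -4 0 0 0 0 0",
)

```text
time: 64.4
tool_pos: [0.406, -0.3163, 0.2664]
ee_rot: [3.141, -0.0, 0.099]
wrist_force: [0.1, -0.8, -0.4]
width: 0.0613
```

Request:
step_arm(
  increments="0 0 0 0 0 0; 0 0 0 0 0 0; 0 0 0 0 0 0; 0 0 0 0 0 0; 0 0 0 0 0 0",
)

```text
time: 64.9
tool_pos: [0.4085, -0.3162, 0.2658]
ee_rot: [-3.141, 0.0, 0.1]
wrist_force: [-0.5, 0.0, -0.3]
width: 0.0612
```

Run:
```python
from h import *
ob()
t=snapshot('top'); s=snapshot('scene'); np.save('tf.npy',t)
a=cv2.resize(t[105:225,310:480],(440,310)); b=cv2.resize(s[150:290,140:340],(440,310))
save('fin',cv2.convertScaleAbs(np.vstack([a,b]),alpha=1.5),.95)
d=cv2.inRange(cv2.resize(t[132:176,430:474],None,fx=8,fy=8,interpolation=cv2.INTER_CUBIC),(0,0,0),(75,75,75))
cs,_=cv2.findContours(d,cv2.RETR_EXTERNAL,cv2.CHAIN_APPROX_NONE); c=max(cs,key=cv2.contourArea); M=cv2.moments(c)
c0=np.array([M['m10'],M['m01']])/M['m00']/8+[430,132]; print('handle blob',c0,'on z=.13',onz('top',*c0,.13))
```

```text
64.9 [ 0.4085 -0.3162  0.2658] [-3.141  0.     0.1  ] F [-0.5  0.  -0.3] w 0.0612 q [-0.77  0.01  1.33  0.    1.8   0.7 ]
handle blob [457.31409691 152.49981425] on z=.13 [ 0.60629511 -0.29242025]
```

View pics/fin.png

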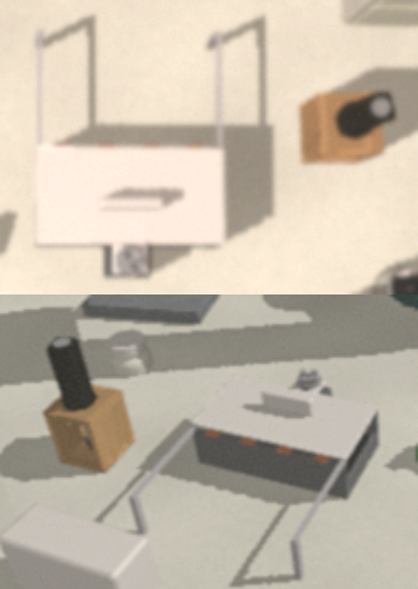

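```bash
python3 -c "
from bench import *
print(close_job())"
```

```text
the job is handed in; nothing more can be done
None
```

I handed the job in at about 65 s of robot time. As far as I could check, every step was done; the hand-in itself reported no verdict.

- **Packs:** There were three black packs on the table. They are in the bays at cradle y +25, -25 and +75 mm with their terminal ends towards the contacts. They went in without side force, and a picture before closing showed them level. The green and pink look-alikes were not touched.
- **Cover:** I slid it by its grip lip until it pushed back with 14 N at the stop. The tool moved 133.7 mm against the expected 135 mm. The last picture shows it shut.
- **Screw:** I drove it in three strokes with about 6–9 N on the bit. It stopped hard at 1.0–1.3 N m while still pressed. I measured about 6.9 mm of travel, to which any depth already driven at the start adds. The screw depth was never read directly, so "home" rests on the stop and that travel. The handle twisted slightly in the grip at the stop, and I turned it back without unscrewing.
- **Driver:** It is back in its stand at the height it started from, and the last top and scene pictures show it upright. The gripper is open and clear of everything.
- **Mug and cream jar:** The arm made no contact with either. I did not measure them at the end.

My first grasp closed on nothing because I lifted before the slow fingers had shut. I repeated it with a longer wait and it held.

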